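Clamp a loaf in the bakery slicer under its hinged hold-down cover

TASK

On the counter stands a bread slicer with a loaf lying loose on its bed and its barred hold-down cover swung up open beneath a glass shelf. Slide the loaf back until it lies square against the fence at the back of the bed; then bring the cover down by its handle bar, keeping it in hand all the way so that it neither falls nor squashes the loaf, let it come to rest on the loaf's crust, and let go. Leave the mug, the jar and the bread roll where they are.

Things in the scene. Friction and masses are not known exactly. Their poses are not given: they have to be found in the camera images.
- slicer: White bread slicer fixed to the counter, base 320 (x) x 250 (y) x 30 mm. Origin: centre of its underside; x points from its open front (robot's side) to its back, z up. Wooden bed plate 200 mm wide from x = -133 to +82 mm, its adjustable top 42 to 57 mm above the counter. Side cheeks 100 mm high (150 at the hinge) at y = +-112 mm, x = -60 to +120 mm. Shelf posts at x = 200, y = +-165 mm
- fence (a point): Middle of the flat front face of the fixed upright aluminium fence at the back of the bed, at x = 84, z = 80 mm in the slicer's frame; the face is 200 mm wide, square to the slicer's x axis, its top 110 mm above the counter
- shelf_edge (a point): Middle of the lower front edge of the fixed clear glass shelf over the slicer, at x = 140, z = 400 mm in the slicer's frame. The shelf reaches 130 mm back from there, is 380 mm wide, 8 mm thick. The open cover's handle bar stands under or just before this edge, some 85 mm below it: the tool must lean back towards the robot by about 40 degrees to reach it
- hinge (a point): Middle of the cover's hinge axis, which runs along the slicer's y at x = 100, z = 125 mm in the slicer's frame
- bar (a point): Centre of the cover's handle bar: round steel, 12 mm thick, 144 mm long, parallel to the hinge and 190 mm from it in the plane of the cover, joined by an arm at each end. Open gap of 33 mm between the bar and the cover's front cross-strip. At cover angle q the bar lies, in the slicer's frame, at x = 100 - 190 cos q, z = 125 + 190 sin q mm
- cover: Hold-down cover: seven aluminium slats 6 mm thick, 164 mm wide in all, from the hinge to a cross-strip 151 mm from it, plus bar. Origin on the hinge, x from bar to hinge, y along the hinge. Angle q about y: 0 = level over the bed, 1.57 = upright, stop 1.8. Starts just past upright; the stiff hinge holds it there, but below q = 1.4 it may fall (0.35 to 0.7 kg). Rests on the loaf at 0.05 to 0.45
- loaf: Brown tin loaf with rounded top, about 95 (its x) x 160 (its y) mm, 80 to 90 mm high, 0.3 to 0.65 kg. Origin: centre of its underside, on the bed; z up. It starts 20 to 55 mm short of the fence, up to 0.15 rad askew, long side roughly along the slicer's y. Square against the fence its origin is at about x = 36 mm in the slicer's frame
- mug: White mug, 80 mm across, 95 mm high, beside the slicer; leave it. Origin at the centre of its underside
- jam_jar: Jar, 68 mm across, 90 mm high, beside the slicer; leave it. Origin at the centre of its underside
- bread_roll: Small bread roll, 80 mm across, 47 mm high, beside the slicer; leave it. Origin at the centre of its underside
Mind the look-alikes: they are no part of the job. What is shaped like the loaf but blue or green is not meant.

How it is judged:
By the outcome, as a careful person would: the job done as asked, in the order asked, and still so for the second after the job is handed in, with the robot touching nothing.
It also fails if it takes over 54 s, if anything falls off the work surface, if the arm or the gripper's body presses on something with over 40 N, if the wrist force passes 120 N, or if a joint passes its speed limit or range.

ROBOT

A 7-joint arm with a two-finger parallel gripper is mounted at the origin on the work surface. World frame = base frame: x ahead of the robot, y to its left, z up, the work surface at z = 0. Lengths are in m, angles in rad, forces in N, time in s.
With the tool pointing down it reaches from about 0.425 to 0.875 m from the base axis. Payload 8.4 kg.
Tool frame: the origin (TCP) lies between the finger pads; the fingertips stand manip.finger_overhang ahead of it and the grasp point (between the pads) lies 6 mm ahead of it (manip.finger_overhang is the distance from the TCP to the fingertips, in m); y points along the fingers, z is the direction in which the jaws open and shut, and the axes are right-handed (so a half turn about y gives the same grasp; the last joint's range is limited). The gripper opens to 85 mm and grips with 20 to 120 N. Pads are 22 mm wide; open, the fingers measure 114 mm over their backs; the gripper's body (76 mm by 85 mm) begins 54 mm behind the grasp point. The pads swing forward as they close: fully open they stand 13 mm farther back than shut.
Start: joints at [-1.384, 0.333, 0.04, 1.465, -0.013, 1.343, -0.059], TCP at [0.183, 0.624, 0.256] pointing down, gripper open.
Joint ranges: [-2.58, 2.58], [-0.38, 2.09], [-1.3, 1.39], [0.25, 2.4], [-1.5, 4.64], [0.08, 2.09], [-2.65, 2.65]. Speed limits (rad/s): [2.22, 2.22, 2.79, 2.79, 3.14, 3.14, 3.14].

INTERFACE

Orientations are given as a unit quaternion [x, y, z, w].
In Python, from plant import manip gives the robot as it stands. The module is installed in compiled form; this text tells all that it offers.
- The arm moves only by the shell command python3 -m handwheel 'ROWS' [FORCE]. ROWS is JSON, a list of rows, each a list of 7 numbers: the finger opening in m, from 0 to 0.0854, then the shift along the tool's x, y, z in m, then the turn, a rotation vector about the tool's x, y, z in degrees. A call has 1 to 8 rows; each row shifts and turns the commanded pose from where the row before left it, along the tool's axes as they then stand; what a row does not reach is not made up. A row lasts 1/10 s, in which the tool goes at most 50 mm and 8.59 degrees, less where a joint would pass 70% of its speed; a pose out of reach is approached as far as the arm can. A call is refused whole if a number of a shift passes 0.05 or a number of a turn 8.59, either way. A call with a gripper value outside its range is refused whole. The fingers move at their own pace and stop on an object; FORCE is the grip in N (left out, the last holds). Time passes only in rows, so rows that do not move let the fingers close. It gives the time, the measured TCP pose, the force and the opening at its end, in the units of the state.
- manip.sense(): the state, without advancing time (a new reading comes with each control period).
- manip.camera(name): name is "side" or "top" or "wrist"; returns a dict with "img" (480x640x3 uint8, blue, green, red), "depth" (480x640 float32, m along the optical axis (not along the pixel's ray), 0 where there is no reading), "fx", "fy", "cx", "cy" (pixels), "extrinsics" (4x4, takes a point from world to camera coordinates); the wrist camera has in their place "hand_eye" (4x4, takes a point from camera to tool coordinates, whose origin is the TCP and whose axes are the tool frame's). Camera axes: x right, y down, z forward; pixel columns grow to the right and rows downward; lengths in m; the calibration is good to about 2 mm. The wrist camera is an equidistant fisheye: a pixel r from the principal point sees the ray r / f radians off the axis. A picture is of the moment at which its call begins: read the wrist's pose just before it.
- manip.job_done(): hands the job in, once; it reports no verdict.
The state is a dict: "time": time; "joint_positions": joint angles; "joint_vel": joint speeds; "joint_torque": joint torques, N m; "position": TCP position; "eef_rot": TCP orientation; "contact_force": force on the tool from outside, world axes, zero at the start; "moment": the same for the moment, N m; "opening": opening from 0.0 (shut) to 1.0 (fully open).
Only numpy, scipy, OpenCV 4.12 (cv2) and the standard library are available. Lean on these libraries where they do the work, as an engineer would, in place of code of your own. Each camera call takes 0.05 s, during which the arm holds its last target.

## Working session

There is one attempt and no reset: what is moved stays moved. The work goes in short steps, Python scripts to look and compute and a shell command to move; the robot and the scene stay as the last step left them, time stands still between calls to the robot, and variables do not carry over. Pictures are saved under pics/ and viewed, and the job is handed in when it is done.

```bash
mkdir -p pics; ls; python3 - <<'E'
from plant import manip
import cv2, numpy as np
s=manip.sense()
for k,v in s.items(): print(k,np.round(v,3))
print(manip.finger_overhang)
for n in ["side","top","wrist"]:
    c=manip.camera(n); cv2.imwrite(f"pics/{n}0.png",c["img"])
    np.savez(f"{n}0.npz",**c)
    print(n,{k:np.round(v,3).tolist() for k,v in c.items() if k not in("img","depth")})
E
```

```text
pics
time 0.0
joint_positions [-1.384  0.334  0.04   1.466 -0.013  1.343 -0.058]
joint_vel [-0.001 -0.001 -0.    -0.001 -0.     0.001 -0.001]
joint_torque [-1.0000e-03 -6.5855e+01  1.3640e+00 -4.0557e+01  1.7000e-02  1.3000e-02
 -0.0000e+00]
position [0.183 0.623 0.255]
eef_rot [ 0.7   -0.101  0.101 -0.699]
contact_force [ 0.22   0.154 -1.206]
moment [ 0.021  0.025 -0.016]
opening 1.0
0.025
side {'fx': 451.178, 'fy': 451.178, 'cx': 324.588, 'cy': 239.374, 'extrinsics': [[0.866, -0.5, -0.015, -0.421], [-0.346, -0.577, -0.739, 0.396], [0.361, 0.646, -0.673, 0.832], [0.0, 0.0, 0.0, 1.0]]}
top {'fx': 612.029, 'fy': 612.029, 'cx': 315.123, 'cy': 233.789, 'extrinsics': [[0.008, -1.0, 0.013, 0.019], [-0.996, -0.009, -0.092, 0.529], [0.092, -0.012, -0.996, 1.804], [0.0, 0.0, 0.0, 1.0]]}
wrist {'fx': 371.648, 'fy': 371.648, 'cx': 319.698, 'cy': 242.209, 'hand_eye': [[0.0, 0.966, 0.26, -0.065], [0.001, -0.26, 0.966, -0.118], [1.0, 0.0, -0.001, -0.0], [0.0, 0.0, 0.0, 1.0]]}
```

View pics/side0.png

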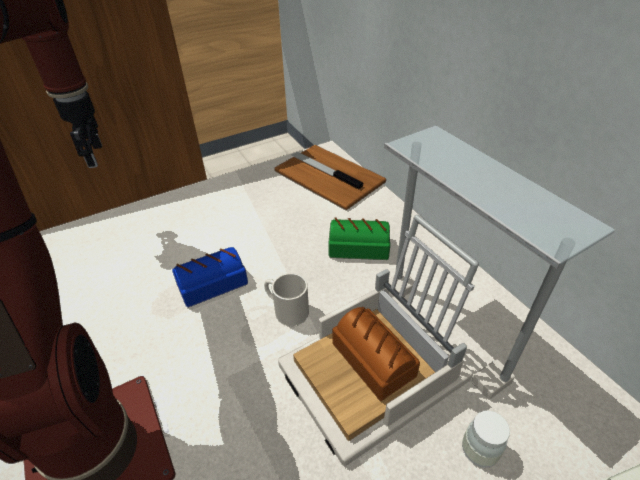

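View pics/top0.png

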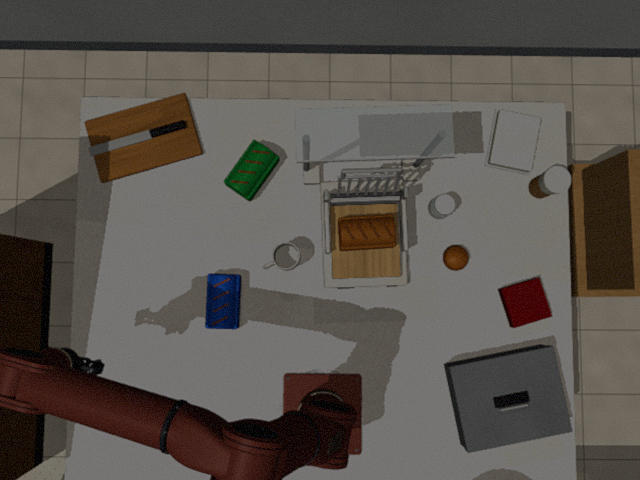

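View pics/wrist0.png

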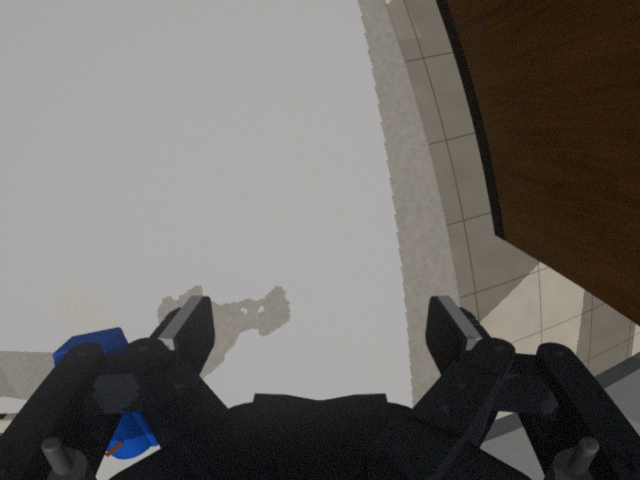

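The side view shows the brown loaf in the slicer at (375,350), the open cover at (435,285), and the shelf above. The blue look-alike is at (210,277) and the green one at (360,240). In the top view the loaf is at (368,231), blue at (224,300), green at (252,170), roll at (455,257), mug at (286,256) and jar at (442,205). By the description I want the brown one on the wooden bed.

```bash
cat > h.py <<'E'
import numpy as np, cv2
from scipy.spatial.transform import Rotation as R
def load(n): return dict(np.load(n,allow_pickle=True))
def world(c):
    d=c["depth"]; v,u=np.mgrid[0:480,0:640]
    P=np.stack([(u-c["cx"])/c["fx"]*d,(v-c["cy"])/c["fy"]*d,d],-1)
    E=c["extrinsics"]; return (P-E[:3,3])@E[:3,:3]
def pix(c,p):
    q=c["extrinsics"][:3,:3]@np.array(p)+c["extrinsics"][:3,3]; return q[:2]/q[2]*[c["fx"],c["fy"]]+[c["cx"],c["cy"]]
E
python3 - <<'E'
from h import *
for n in("top0.npz","side0.npz"):
    c=load(n); W=world(c); img=c["img"]; hsv=cv2.cvtColor(img,cv2.COLOR_BGR2HSV)
    ok=c["depth"]>0
    x0,x1,y0,y1=.4,1.2,-.4,.3
    reg=ok&(W[...,0]>.45)&(W[...,0]<.95)&(W[...,1]>-.35)&(W[...,1]<.2)
    print(n)
    # counter height
    m=reg&(abs(W[...,2])<.015); print("counter z",np.median(W[m][:,2]))
    # loaf brown
    h,s,v=hsv[...,0],hsv[...,1],hsv[...,2]
    for nm,m in dict(loaf=reg&(s>150)&(h<14)&(v>40)&(W[...,1]>-.2)).items():
        m=cv2.morphologyEx(m.astype(np.uint8),cv2.MORPH_OPEN,np.ones((3,3)))>0
        p=W[m]; print(nm,len(p),p.min(0).round(3),p.max(0).round(3),np.median(p,0).round(3)); 
        t=p[p[:,2]>p[:,2].max()-.04]; print(cv2.minAreaRect((t[:,:2]*1000).astype(np.float32)))
    # base slicer z 20..36 
    m=reg&(W[...,2]>.022)&(W[...,2]<.036)
    k=cv2.morphologyEx(m.astype(np.uint8),cv2.MORPH_OPEN,np.ones((2,2)))>0
    p=W[k]; print("base",len(p),cv2.minAreaRect((p[:,:2]*1000).astype(np.float32)))
    # glass
    m=ok&(W[...,2]>.36)&(W[...,2]<.43)&(W[...,0]>.6)
    p=W[m]; print("glass",len(p), p.min(0) if len(p) else 0, p.max(0) if len(p) else 0)
    m=reg&(W[...,2]>.2)&(W[...,2]<.34)&(W[...,0]>.6)
    p=W[m]; print("cover",len(p), np.percentile(p,[1,50,99],axis=0).round(3) if len(p) else 0)
c=load("top0.npz");cv2.imwrite("pics/topcrop.png",cv2.resize(c["img"][95:300,260:480],None,fx=3.4,fy=2.9*1,interpolation=cv2.INTER_CUBIC)*1)
E
```

```text
top0.npz
counter z 0.00010793209235218155
loaf 9 [ 0.56  -0.109  0.112] [ 0.567 -0.102  0.125] [ 0.564 -0.105  0.119]
((563.491943359375, -105.56195831298828), (6.572852611541748, 6.823290824890137), 2.7956953048706055)
base 1263 ((559.9088134765625, -125.97476196289062), (385.9640197753906, 354.34930419921875), 1.8110467195510864)
glass 8456 [ 0.66565076 -0.30508643  0.39321171] [0.81267981 0.07882576 0.41915988]
cover 754 [[ 0.644 -0.198  0.203]
 [ 0.661 -0.116  0.276]
 [ 0.675 -0.035  0.323]]
side0.npz
counter z 0.00019136468273224898
loaf 3955 [ 0.476 -0.2    0.063] [ 0.579 -0.042  0.144] [ 0.508 -0.135  0.127]
((527.6353759765625, -122.2289810180664), (95.3537826538086, 158.10035705566406), 3.874325752258301)
base 2444 ((563.482177734375, -207.93096923828125), (837.302001953125, 457.2186584472656), 69.20975494384766)
glass 17432 [ 0.66321028 -0.30300353  0.36000241] [1.41512465 0.96047513 0.42999337]
cover 3527 [[ 0.643 -0.284  0.202]
 [ 0.662 -0.137  0.271]
 [ 0.741  0.057  0.337]]
```

View pics/topcrop.png

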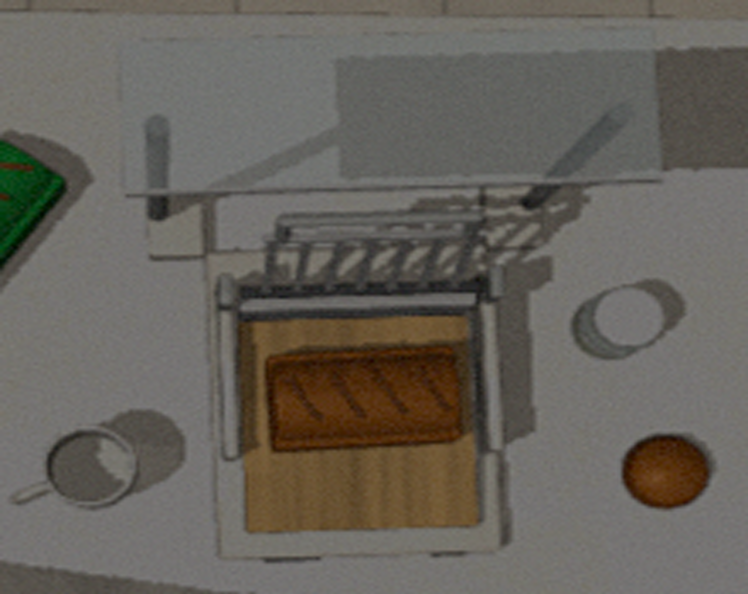

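```bash
python3 - <<'E'
from h import *
for n in("top0.npz","side0.npz"):
    c=load(n); W=world(c); ok=c["depth"]>0
    print(n,"cam",(-c["extrinsics"][:3,:3].T@c["extrinsics"][:3,3]).round(3))
    m=ok&(W[...,2]>.385)&(W[...,2]<.425)&(W[...,0]>.6)&(W[...,0]<.9)&(abs(W[...,1]+.11)<.25)
    p=W[m]
    xs=[];ys=[]
    for y in np.arange(-.29,.06,.01):
        q=p[abs(p[:,1]-y)<.005]
        if len(q)>5: xs.append(np.percentile(q[:,0],2));ys.append(y)
    f=np.polyfit(ys,xs,1);print("glass edge x=a*y+b",f,"ymin/max",p[:,1].min(),p[:,1].max(), "resid",np.std(np.polyval(f,ys)-xs), "z",np.median(p[:,2]))
    # sides of glass
    # bar: 
    m=ok&(W[...,2]>.295)&(W[...,2]<.34)&(W[...,0]>.62)&(W[...,0]<.70)&(W[...,1]>-.2)&(W[...,1]<-.03)
    p=W[m];print("bar",len(p),np.percentile(p,[1,50,99],axis=0).round(4).tolist())
    for z in np.arange(.2,.34,.01):
        m=ok&(abs(W[...,2]-z)<.005)&(W[...,0]>.6)&(W[...,0]<.72)&(W[...,1]>-.21)&(W[...,1]<-.02)
        p=W[m]; 
        if len(p): print("z%.2f n%d x %.4f y %.3f..%.3f"%(z,len(p),np.median(p[:,0]),p[:,1].min(),p[:,1].max()))
    # cheek tops  z~0.1
    m=ok&(W[...,2]>.09)&(W[...,2]<.106)&(W[...,0]>.45)&(W[...,0]<.64)
    for lo,hi in((-.26,-.20),(-.03,.04)):
        p=W[m&(W[...,1]>lo)&(W[...,1]<hi)]
        if len(p)>20: print("cheek",len(p),np.median(p,0).round(4),np.polyfit(p[:,0],p[:,1],1).round(4))
    # fence face points
    m=ok&(W[...,2]>.06)&(W[...,2]<.105)&(W[...,0]>.59)&(W[...,0]<.63)&(W[...,1]>-.2)&(W[...,1]<-.03)
    p=W[m]
    if len(p)>20: print("fence",len(p),np.median(p,0).round(4),np.polyfit(p[:,1],p[:,0],1).round(4))
    m=ok&(W[...,2]>.035)&(W[...,2]<.065)&(W[...,0]>.40)&(W[...,0]<.46)&(W[...,1]>-.18)&(W[...,1]<-.05)
    p=W[m]; print("bed",len(p),np.percentile(p[:,2],[5,50,95]))
E
```

```text
top0.npz cam [0.361 0.045 1.845]
glass edge x=a*y+b [-0.04423005  0.67040753] ymin/max -0.30508642753809656 0.07882575636301986 resid 0.0006429855675535337 z 0.4078713273879848
bar 304 [[0.657, -0.1907, 0.2983], [0.6663, -0.1143, 0.3161], [0.6747, -0.04, 0.3245]]
z0.20 n31 x 0.6452 y -0.194..-0.036
z0.21 n30 x 0.6469 y -0.198..-0.035
z0.22 n32 x 0.6490 y -0.197..-0.037
z0.23 n30 x 0.6505 y -0.198..-0.037
z0.24 n38 x 0.6526 y -0.193..-0.036
z0.25 n26 x 0.6549 y -0.197..-0.036
z0.26 n32 x 0.6557 y -0.198..-0.035
z0.27 n159 x 0.6591 y -0.202..-0.032
z0.28 n73 x 0.6585 y -0.201..-0.032
z0.29 n17 x 0.6602 y -0.194..-0.039
z0.30 n10 x 0.6579 y -0.187..-0.039
z0.31 n113 x 0.6662 y -0.193..-0.040
z0.32 n179 x 0.6668 y -0.192..-0.040
z0.33 n2 x 0.6694 y -0.153..-0.118
cheek 225 [ 0.5561 -0.2316  0.0991] [ 0.0637 -0.2664]
cheek 210 [ 0.5452 -0.0097  0.0989] [ 0.0202 -0.021 ]
fence 209 [ 0.6174 -0.1086  0.078 ] [-0.0376  0.61  ]
bed 885 [0.0462928  0.05435669 0.06155367]
side0.npz cam [ 0.201 -0.518  0.847]
glass edge x=a*y+b [-0.04398415  0.66813947] ymin/max -0.30300352630435345 0.08159653334219524 resid 0.00019994281168973592 z 0.40813998645133653
bar 653 [[0.6558, -0.1909, 0.2958], [0.6636, -0.1252, 0.3157], [0.672, -0.0398, 0.3196]]
z0.20 n144 x 0.6450 y -0.196..-0.033
z0.21 n151 x 0.6467 y -0.196..-0.033
z0.22 n156 x 0.6489 y -0.196..-0.033
z0.23 n148 x 0.6504 y -0.196..-0.033
z0.24 n160 x 0.6518 y -0.196..-0.031
z0.25 n156 x 0.6543 y -0.196..-0.032
z0.26 n145 x 0.6558 y -0.196..-0.033
z0.27 n508 x 0.6573 y -0.200..-0.027
z0.28 n100 x 0.6575 y -0.197..-0.036
z0.29 n66 x 0.6599 y -0.191..-0.037
z0.30 n63 x 0.6620 y -0.191..-0.037
z0.31 n224 x 0.6621 y -0.191..-0.037
z0.32 n366 x 0.6652 y -0.190..-0.039
cheek 773 [ 0.5444 -0.2307  0.0992] [ 0.0077 -0.231 ]
cheek 496 [ 0.5468 -0.0096  0.0991] [ 0.0146 -0.0176]
fence 847 [ 0.618  -0.1218  0.0834] [-0.044   0.6126]
bed 1946 [0.0516669  0.05466469 0.05706393]
```

```bash
cat >> h.py <<'E'
ORG=np.array([.534,-.121,0]); PSI=.044
SX=np.array([np.cos(PSI),np.sin(PSI),0]); SY=np.array([-np.sin(PSI),np.cos(PSI),0]); SZ=np.array([0,0,1.])
def sl(x,y,z): return ORG+x*SX+y*SY+z*SZ
def insl(p): p=np.array(p)-ORG; return np.array([p@SX,p@SY,p[2]])
def ori(lean,zsign,jaw):   # lean deg; jaw 'y' : tool z = zsign*SY ; 'x': tool z = zsign*(forward-up)
    L=np.radians(lean); d=np.sin(L)*SX-np.cos(L)*SZ; f=np.cos(L)*SX+np.sin(L)*SZ
    z=zsign*(SY if jaw=='y' else f); x=np.cross(d,z); return R.from_matrix(np.stack([x,d,z],1))
def delta(s,p,Rt):
    """shift (tool axes now) and turn (tool axes, deg) to target"""
    Rn=R.from_quat(s["eef_rot"]); return Rn.inv().apply(np.array(p)-s["position"]), np.degrees((Rn.inv()*Rt).as_rotvec())
def show(s):
    Rn=R.from_quat(s["eef_rot"]); M=Rn.as_matrix()
    print("t%.2f pos %s slicer %s open %.2f F %s"%(s["time"],np.round(s["position"],4),np.round(insl(s["position"])*1000,1),s["opening"],np.round(s["contact_force"],1)))
    print(" axes x %s y %s z %s  q %s"%(*[np.round(M[:,i],2) for i in range(3)],np.round(s["joint_positions"],2)))
E
python3 - <<'E'
from h import *
from plant import manip
s=manip.sense(); show(s)
for a in ((0,1,'y'),(0,-1,'y'),(35,1,'y'),(35,-1,'y'),(40,1,'x'),(40,-1,'x')):
    print(a,[v.round(3) for v in delta(s,sl(-.13,0,.25),ori(*a))])
c=load("side0.npz");W=world(c)
for nm,u,v in(("mug",290,282),("jar",489,428),("tip",90,160)): print(nm,W[v,u].round(3))
t=load("top0.npz");cv2.imwrite("pics/loafcrop.png",cv2.resize(c["img"][290:410,310:440],None,fx=4,fy=4))
E
```

```text
t0.15 pos [0.1832 0.6233 0.2556] slicer [-317.7  759.   255.6] open 1.00 F [-0.4 -0.5 -0. ]
 axes x [ 0.96 -0.28  0.  ] y [-0. -0. -1.] z [ 0.28  0.96 -0.  ]  q [-1.38  0.33  0.04  1.47 -0.01  1.34 -0.06]
(0, 1, 'y') [array([ 0.423,  0.006, -0.657]), array([ 7.1000e-02, -1.8901e+01, -7.0000e-03])]
(0, -1, 'y') [array([ 0.423,  0.006, -0.657]), array([1.00000e-02, 1.61099e+02, 1.01000e-01])]
(35, 1, 'y') [array([ 0.423,  0.006, -0.657]), array([  5.841, -18.286, -34.685])]
(35, -1, 'y') [array([ 0.423,  0.006, -0.657]), array([ 48.662, 154.304,   8.195])]
(40, 1, 'x') [array([ 0.423,  0.006, -0.657]), array([ 34.711,  68.056, -24.718])]
(40, -1, 'x') [array([ 0.423,  0.006, -0.657]), array([ -26.959, -103.821,  -37.857])]
mug [0.476 0.143 0.067]
jar [ 0.609 -0.348  0.089]
tip [0.17  0.572 0.267]
```

View pics/loafcrop.png

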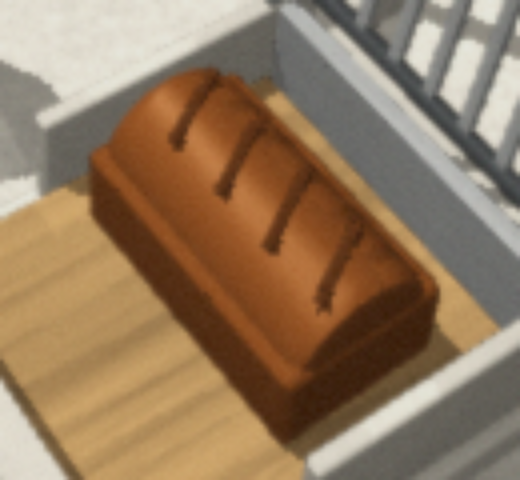

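The crop confirms the brown loaf on the wooden bed. The fence is behind it and the cover slats are at upper right. Measured poses:
- **Slicer:** about (0.534, -0.121), yaw 0.044.
- **Fence:** x about 0.618, which agrees with the slicer pose.
- **Loaf:** about 43 mm short of the fence, 0.024 rad askew.
- **Cover:** q about 1.745.

I'm starting the move.

```bash
python3 -m handwheel '[[0.0854,0.04,0,-0.02,0,-2.3,0],[0.0854,0.04,0,-0.02,0,-2.3,0],[0.0854,0.04,0,-0.02,0,-2.3,0],[0.0854,0.04,0,-0.02,0,-2.3,0],[0.0854,0.025,0,-0.04,0,-2.3,0],[0.0854,0.025,0,-0.04,0,-2.3,0],[0.0854,0.025,0,-0.04,0,-2.3,0],[0.0854,0.025,0,-0.04,0,-2.3,0]]' 30; python3 - <<'E'
from h import *
from plant import manip
s=manip.sense(); show(s)
print([v.round(3) for v in delta(s,sl(-.1,0,.2),ori(25,1,'y'))])
E
```

```text
time: 0.95
position: [0.4109, 0.342, 0.2562]
eef_rot: [-0.707, -0.013, 0.013, 0.707]
contact_force: [1.3, 0.4, 0.1]
opening: 0.998
t0.95 pos [0.4109 0.342  0.2562] slicer [-102.6  468.   256.2] open 1.00 F [1.3 0.4 0.1]
 axes x [ 1.    0.04 -0.  ] y [-0.  0. -1.] z [-0.04  1.    0.  ]  q [-0.97  0.1   0.2   1.76 -0.02  1.29  0.85]
[array([ 0.006,  0.056, -0.468]), array([  0.084,  -0.387, -25.014])]
```

```bash
python3 -m handwheel '[[0.0854,0.005,0,-0.047,0,0,0],[0.0854,0.005,0,-0.047,0,0,0],[0.0854,0.005,0,-0.047,0,0,0],[0.0854,0,0,-0.047,0,0,0],[0.0854,0,0,-0.047,0,0,-5],[0.0854,0,0,-0.047,0,0,-5],[0.0854,0,0,-0.047,0,0,-5],[0.0854,0,0,-0.047,0,0,-5]]'; python3 - <<'E'
from h import *
from plant import manip
s=manip.sense(); show(s)
print([v.round(3) for v in delta(s,sl(-.1,0,.2),ori(25,1,'y'))])
E
```

```text
time: 1.75
position: [0.437, -0.0074, 0.2567]
eef_rot: [-0.694, -0.119, -0.095, 0.703]
contact_force: [-0.3, 1.4, 0.0]
opening: 0.999
t1.75 pos [ 0.437  -0.0074  0.2567] slicer [-91.9 117.7 256.7] open 1.00 F [-0.3  1.4  0. ]
 axes x [0.95 0.03 0.3 ] y [ 0.3   0.02 -0.95] z [-0.04  1.    0.01]  q [-0.53 -0.38  0.34  2.17  0.19  1.04  1.34]
[array([-0.024,  0.051, -0.118]), array([-0.211, -0.589, -7.577])]
```

```bash
python3 -m handwheel '[[0.0854,0.01,0.02,-0.04,0,0,0],[0.0854,0.005,0.03,-0.04,0,0,0],[0.0854,-0.01,0.02,-0.035,0,0,0],[0.0854,-0.01,0.02,0,0,0,0]]'; python3 - <<'E'
from h import *
from plant import manip
s=manip.sense(); show(s)
for L in(20,25): print([v.round(3) for v in delta(s,sl(-.1,0,.1),ori(L,1,'y'))])
E
```

```text
time: 2.15
position: [0.4637, -0.1226, 0.1679]
eef_rot: [-0.696, -0.116, -0.095, 0.702]
contact_force: [0.0, 1.3, -0.9]
opening: 0.999
t2.15 pos [ 0.4637 -0.1226  0.1679] slicer [-70.3   1.5 167.9] open 1.00 F [ 0.   1.3 -0.9]
 axes x [0.95 0.03 0.3 ] y [ 0.3   0.01 -0.96] z [-0.03  1.    0.01]  q [-0.51 -0.22  0.67  2.22  0.1   0.8   1.71]
[array([-0.048,  0.056, -0.002]), array([-0.031, -0.81 , -2.792])]
[array([-0.048,  0.056, -0.002]), array([ 5.000e-03, -8.110e-01, -7.792e+00])]
```

```bash
python3 -m handwheel '[[0.0854,-0.03,0.01,-0.001,0,-0.8,0],[0.0854,-0.01,0.025,0,0,0,-2],[0.0854,-0.008,0.02,0,0,0,0],[0.0854,0,0,0,0,0,0]]'; python3 - <<'E'
from h import *
from plant import manip
s=manip.sense(); show(s)
for L in(20,25): print([v.round(3) for v in delta(s,sl(-.085,0,.088),ori(L,1,'y'))])
c=manip.camera("side");np.savez("side1.npz",**c);cv2.imwrite("pics/side1.png",c["img"])
W=world(c);W=W[240:470,280:480];
E
```

```text
time: 2.55
position: [0.4329, -0.1196, 0.0993]
eef_rot: [-0.694, -0.133, -0.099, 0.701]
contact_force: [-0.2, -0.6, -0.6]
opening: 1.001
t2.55 pos [ 0.4329 -0.1196  0.0993] slicer [-101.     5.9   99.3] open 1.00 F [-0.2 -0.6 -0.6]
 axes x [0.94 0.05 0.32] y [ 0.32  0.02 -0.95] z [-0.05  1.    0.  ]  q [-0.52 -0.2   0.72  2.37  0.08  0.6   1.77]
[array([ 0.011,  0.016, -0.006]), array([-0.223,  0.298, -1.092])]
[array([ 0.011,  0.016, -0.006]), array([-0.236,  0.288, -6.092])]
```

View pics/side1.png

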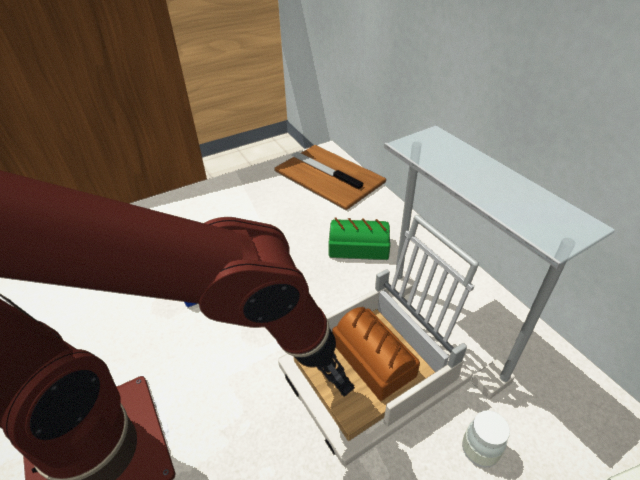

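```bash
python3 -m handwheel '[[0.0854,0.006,0.008,-0.006,0,0,-1],[0.0854,0.006,0.008,0,0,0,0],[0.0854,0.0047,0.0016,0,0,0,0],[0.0854,0.0047,0.0016,0,0,0,0],[0.0854,0.0047,0.0016,0,0,0,0]]'; python3 - <<'E'
from h import *
from plant import manip
s=manip.sense(); show(s)
print([v.round(4) for v in delta(s,sl(-.032,0,.088),ori(20,1,'y'))])
c=manip.camera("wrist");cv2.imwrite("pics/w1.png",c["img"])
E
```

```text
time: 3.1
position: [0.4677, -0.124, 0.0917]
eef_rot: [-0.692, -0.142, -0.106, 0.7]
contact_force: [-2.7, 1.0, 1.4]
opening: 0.998
t3.10 pos [ 0.4677 -0.124   0.0917] slicer [-66.3  -0.1  91.7] open 1.00 F [-2.7  1.   1.4]
 axes x [0.94 0.05 0.35] y [ 0.34  0.02 -0.94] z [-0.05  1.    0.  ]  q [-0.59 -0.09  0.82  2.33 -0.06  0.54  1.91]
[array([ 0.0309,  0.0154, -0.0002]), array([-0.2312,  0.349 ,  0.1952])]
```

View pics/w1.png

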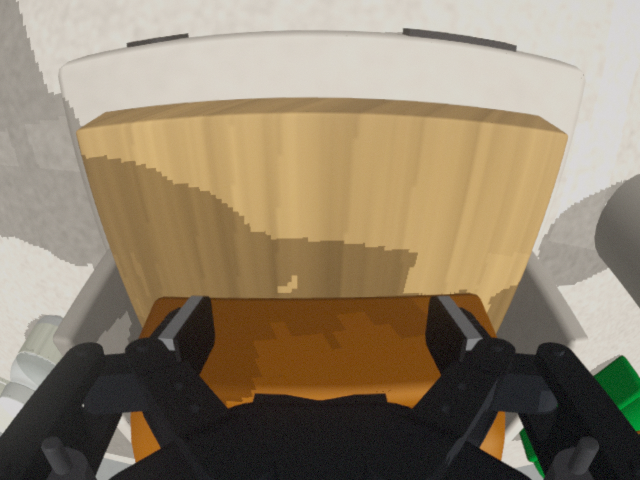

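The wrist view shows both open fingers, at (185,335) and (455,335), at the loaf's front face. Its front edge runs level at row 297. I'll push on.

```bash
python3 -m handwheel '[[0.0854,0.0045,0.002,0,0,0,0],[0.0854,0.0045,0.002,0,0,0,0],[0.0854,0.0045,0.002,0,0,0,0],[0.0854,0.0045,0.002,0,0,0,0],[0.0854,0.003,0.0012,0,0,0,0],[0.0854,0.003,0.0012,0,0,0,0]]'; python3 - <<'E'
from h import *
from plant import manip
s=manip.sense(); show(s)
print([v.round(4) for v in delta(s,sl(-.032,0,.088),ori(20,1,'y'))])
c=manip.camera("side");np.savez("side2.npz",**c);cv2.imwrite("pics/side2.png",cv2.resize(c["img"][260:460,270:490],None,fx=3,fy=3))
E
```

```text
time: 3.75
position: [0.4933, -0.1229, 0.0894]
eef_rot: [-0.692, -0.141, -0.106, 0.7]
contact_force: [-4.4, -1.0, 2.8]
opening: 0.998
t3.75 pos [ 0.4933 -0.1229  0.0894] slicer [-40.7  -0.1  89.4] open 1.00 F [-4.4 -1.   2.8]
 axes x [0.94 0.05 0.34] y [ 0.34  0.02 -0.94] z [-0.05  1.    0.  ]  q [-0.62 -0.01  0.85  2.28 -0.19  0.53  2.  ]
[array([0.0077, 0.0044, 0.0001]), array([-0.1985,  0.3224,  0.1493])]
```

View pics/side2.png

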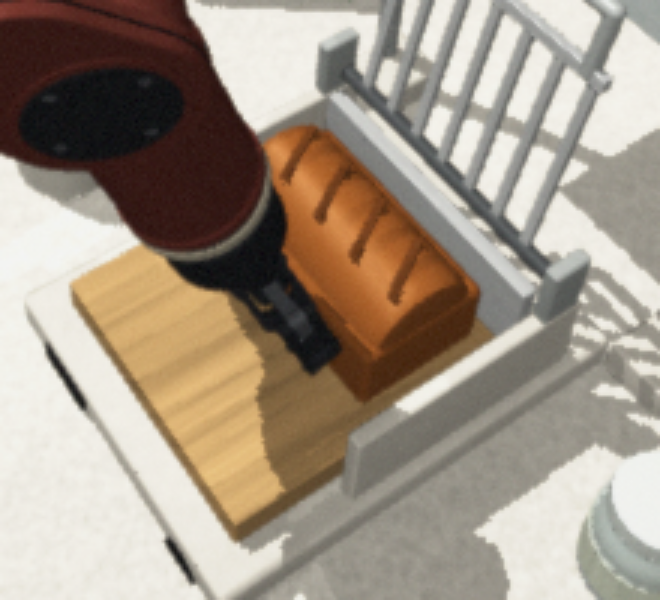

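```bash
python3 -m handwheel '[[0.0854,0.0028,0.001,0,0,0,0],[0.0854,0.0028,0.001,0,0,0,0],[0.0854,0.0019,0.0007,0,0,0,0]]'; python3 - <<'E'
from h import *
from plant import manip
s=manip.sense(); show(s)
c=manip.camera("side");np.savez("side3.npz",**c);W=world(c);hsv=cv2.cvtColor(c["img"],cv2.COLOR_BGR2HSV)
m=(hsv[...,1]>150)&(hsv[...,0]<14)&(W[...,0]>.4)&(W[...,0]<.64)&(abs(W[...,1]+.12)<.11)&(W[...,2]>.08)
p=W[m]-ORG; x=p@SX;y=p@SY
for yy in np.arange(-.07,.08,.02):
    q=x[abs(y-yy)<.01]; print(round(yy,2),len(q),np.percentile(q,[1,99]).round(4) if len(q)>5 else "")
E
```

```text
time: 4.1
position: [0.5012, -0.1224, 0.0895]
eef_rot: [-0.692, -0.141, -0.106, 0.7]
contact_force: [-2.6, -1.3, -1.1]
opening: 1.003
t4.10 pos [ 0.5012 -0.1224  0.0895] slicer [-32.8   0.   89.5] open 1.00 F [-2.6 -1.3 -1.1]
 axes x [0.94 0.05 0.34] y [ 0.34  0.02 -0.94] z [-0.05  1.    0.  ]  q [-0.62  0.02  0.85  2.27 -0.22  0.53  2.03]
-0.07 1012 [-0.1343  0.0712]
-0.05 667 [-0.1353  0.0721]
-0.03 1190 [-0.1351  0.0697]
-0.01 558 [-0.134  0.071]
0.01 649 [-0.1328  0.0717]
0.03 242 [-0.1314  0.0733]
0.05 195 [0.004  0.0721]
0.07 88 [0.0131 0.0717]
```

```bash
python3 -m handwheel '[[0.0854,0.0028,0.001,0,0,0,0],[0.0854,0.0028,0.001,0,0,0,0],[0.0854,0.0019,0.0007,0,0,0,0],[0.0854,0.001,0.0003,0,0,0,0]]';python3 -m handwheel '[[0.0854,0.001,0.0003,0,0,0,0],[0.0854,0.001,0.0003,0,0,0,0]]'
```

```text
time: 4.55
position: [0.5089, -0.1219, 0.089]
eef_rot: [-0.692, -0.14, -0.105, 0.7]
contact_force: [-17.7, 0.2, 12.0]
opening: 0.998
time: 4.75
position: [0.5093, -0.1219, 0.0883]
eef_rot: [-0.692, -0.139, -0.105, 0.701]
contact_force: [-21.7, 1.2, 11.3]
opening: 1.005
```

```bash
python3 - <<'E'
from h import *
from plant import manip
s=manip.sense(); show(s)
c=manip.camera("side");np.savez("side4.npz",**c);W=world(c);hsv=cv2.cvtColor(c["img"],cv2.COLOR_BGR2HSV)
m=(hsv[...,1]>150)&(hsv[...,0]<14)&(W[...,0]>.4)&(W[...,0]<.64)&(abs(W[...,1]+.12)<.11)&(W[...,2]>.08)
p=W[m]-ORG; x=p@SX;y=p@SY
for yy in np.arange(-.07,.08,.02):
    q=x[abs(y-yy)<.01]; print(round(yy,2),len(q),np.percentile(q,[99]).round(4) if len(q)>5 else "")
cv2.imwrite("pics/side4.png",cv2.resize(c["img"][260:460,270:490],None,fx=3,fy=3))
E
```

```text
t4.75 pos [ 0.5093 -0.1219  0.0883] slicer [-24.7   0.2  88.3] open 1.00 F [-21.7   1.2  11.3]
 axes x [0.94 0.05 0.34] y [ 0.34  0.02 -0.94] z [-0.05  1.    0.  ]  q [-0.61  0.05  0.85  2.25 -0.27  0.54  2.06]
-0.07 1086 [0.0774]
-0.05 736 [0.0756]
-0.03 1314 [0.077]
-0.01 662 [0.0788]
0.01 739 [0.0776]
0.03 245 [0.0794]
0.05 181 [0.0805]
0.07 85 [0.0806]
```

View pics/side4.png

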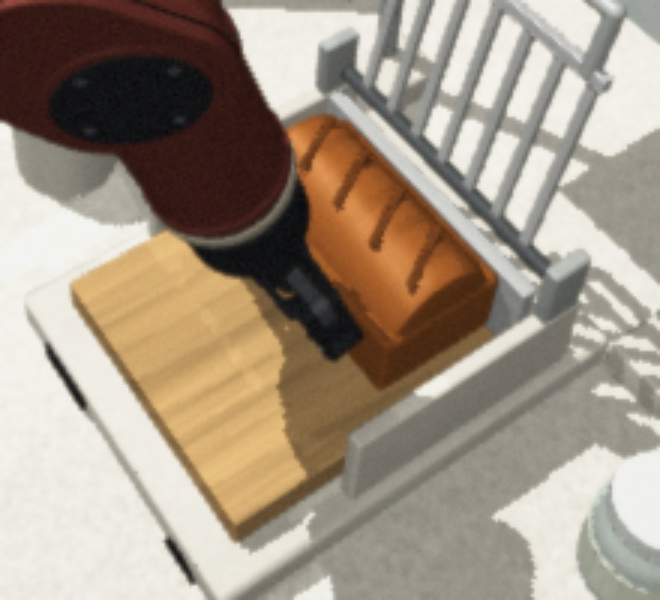

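```bash
python3 -m handwheel '[[0.0854,0.001,0.0003,0,0,0,0],[0.0854,0,0,0,0,0,0]]';python3 -m handwheel '[[0.0854,-0.015,-0.005,0,0,0,0],[0.0854,-0.02,-0.006,0,0,0,0],[0.0854,-0.02,-0.006,0,0,0,0],[0.0854,-0.005,-0.05,0,0,0,0],[0.0854,0,-0.05,0,0,0,0]]'
python3 - <<'E'
from h import *
from plant import manip
s=manip.sense(); show(s)
for n in("side","top"):
    c=manip.camera(n);np.savez(n+"5.npz",**c)
    b=(260,460,270,490) if n=="side" else (150,300,300,430)
    cv2.imwrite("pics/%s5.png"%n,cv2.resize(c["img"][b[0]:b[1],b[2]:b[3]],None,fx=3 if n=="side" else 4,fy=3 if n=="side" else 4))
c=load("side5.npz");W=world(c);hsv=cv2.cvtColor(c["img"],cv2.COLOR_BGR2HSV)
m=(hsv[...,1]>150)&(hsv[...,0]<14)&(W[...,0]>.4)&(W[...,0]<.64)&(abs(W[...,1]+.12)<.11)&(W[...,2]>.07)
p=W[m]-ORG; x=p@SX;y=p@SY
for yy in np.arange(-.07,.08,.02):
    q=abs(y-yy)<.01; print(round(yy,2),q.sum(),np.percentile(x[q],[1,99]).round(4), p[q,2].max().round(4))
print(cv2.minAreaRect((np.stack([x,y],1)[p[:,2]>.1]*1000).astype(np.float32)))
E
```

```text
time: 5.0
position: [0.5095, -0.1219, 0.0878]
eef_rot: [-0.692, -0.138, -0.104, 0.701]
contact_force: [-23.7, 1.3, 13.7]
opening: 1.002
time: 5.5
position: [0.4176, -0.1263, 0.1731]
eef_rot: [-0.692, -0.139, -0.104, 0.7]
contact_force: [-24.2, 40.5, 63.5]
opening: 1.002
t5.50 pos [ 0.4176 -0.1263  0.1731] slicer [-116.5   -0.2  173.1] open 1.00 F [-24.2  40.5  63.5]
 axes x [0.94 0.05 0.34] y [ 0.34  0.02 -0.94] z [-0.05  1.    0.  ]  q [-0.44 -0.38  0.6   2.32  0.19  0.81  1.68]
-0.07 1033 [-0.0117  0.0776] 0.143
-0.05 475 [-0.012   0.0791] 0.1436
-0.03 473 [-0.0118  0.0804] 0.1427
-0.01 435 [-0.012  0.08 ] 0.1436
0.01 435 [-0.0119  0.079 ] 0.1435
0.03 391 [-0.0119  0.0793] 0.1434
0.05 412 [-0.0121  0.0806] 0.1438
0.07 266 [-0.012  0.08 ] 0.1429
((35.21258544921875, -1.75946044921875), (157.83078002929688, 95.5380630493164), 89.8890609741211)
```

View pics/side5.png

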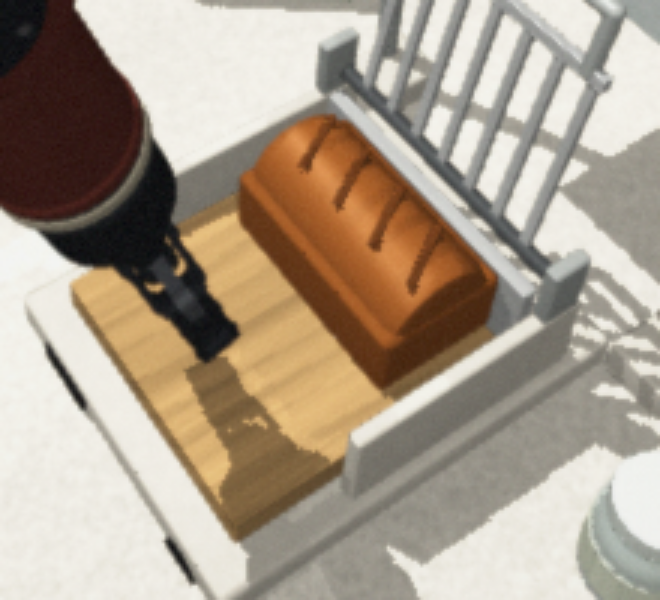

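View pics/top5.png

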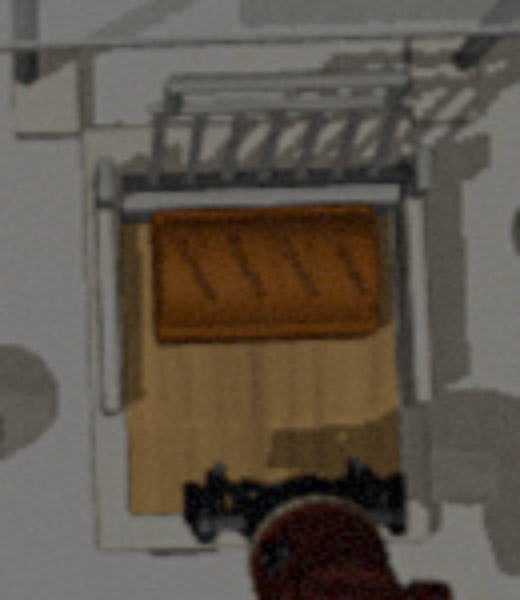

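The loaf's front face reads -12 mm at every y and its yaw is -0.1 degrees, so it lies square against the fence; both views agree. Next I go up and turn for the bar.

```bash
python3 -m handwheel '[[0.0854,0.02,-0.005,0,0,0,0],[0.0854,0.04,-0.015,0,0,0,0],[0.0854,0.043,-0.016,0,0,0,0],[0.06,0.043,-0.016,0,0,0,0],[0.04,0.03,-0.015,0,0,0,0],[0.028,0,0,0,0,8,0],[0.028,0,0,0,0,8,0],[0.028,0,0,0,0,0,0]]'; python3 - <<'E'
from h import *
from plant import manip
s=manip.sense(); show(s)
for L in(20,40): print([v.round(4) for v in delta(s,sl(.06,0,.37),ori(L,1,'x'))])
E
```

```text
time: 6.4
position: [0.5621, -0.1186, 0.2971]
eef_rot: [-0.669, -0.042, -0.202, 0.714]
contact_force: [0.2, 0.5, 0.7]
opening: 0.325
t6.40 pos [ 0.5621 -0.1186  0.2971] slicer [ 28.2   1.2 297.1] open 0.32 F [0.2 0.5 0.7]
 axes x [ 0.92 -0.23  0.33] y [ 0.34  0.02 -0.94] z [0.21 0.97 0.1 ]  q [-0.53 -0.12  0.66  1.89 -0.    1.    1.49]
[array([ 0.0531, -0.0575,  0.0142]), array([-0.4156, 74.2488, -0.2586])]
[array([ 0.0531, -0.0575,  0.0142]), array([ 16.6943,  73.3877, -13.2039])]
```

```bash
python3 -m handwheel '[[0.028,0,-0.007,0,0,8.3,0],[0.028,0,-0.007,0,0,8.3,0],[0.028,0,-0.007,0,0,8.3,0],[0.028,0,-0.007,0,0,8.3,0],[0.028,0,-0.007,0,0,8.3,0],[0.028,0,-0.007,0,0,8.3,0],[0.028,0,-0.007,0,0,8.3,0],[0.028,0,-0.007,0,0,8.3,0]]';python3 -m handwheel '[[0.028,0,0,0,0,7.5,0],[0.028,0,0,0,5,0,0],[0.028,0,0,0,5,0,0],[0.028,0,0,0,5,0,0],[0.028,0,0,0,5,0,0],[0.028,0,0,0,0,0,0]]'; python3 - <<'E'
from h import *
from plant import manip
s=manip.sense(); show(s)
for L in(40,43): 
    o=ori(L,1,'x'); d=o.as_matrix()[:,1]; g=sl(.133,0,.312)-.006*d
    print(L,[v.round(4) for v in delta(s,g-.08*d,o)],[v.round(4) for v in delta(s,g,o)])
c=manip.camera("wrist");np.savez("w6.npz",**c);cv2.imwrite("pics/w6.png",c["img"])
c=manip.camera("side");np.savez("side6.npz",**c);cv2.imwrite("pics/side6.png",c["img"])
E
```

```text
time: 7.2
position: [0.5423, -0.1199, 0.3499]
eef_rot: [-0.45, 0.355, -0.535, 0.621]
contact_force: [1.1, 0.3, 0.1]
opening: 0.327
time: 7.8
position: [0.5409, -0.12, 0.3461]
eef_rot: [-0.307, 0.292, -0.622, 0.659]
contact_force: [-0.9, 0.1, 0.3]
opening: 0.328
t7.80 pos [ 0.5409 -0.12    0.3461] slicer [  6.9   0.7 346.1] open 0.33 F [-0.9  0.1  0.3]
 axes x [ 0.06 -1.   -0.  ] y [ 0.64  0.04 -0.77] z [0.77 0.04 0.64]  q [-0.28 -0.38  0.42  2.1   0.01  0.7   0.21]
40 [array([0.0015, 0.021 , 0.0747]), array([ 0.0978,  0.4617, -0.5621])] [array([0.0023, 0.101 , 0.0748]), array([ 0.0978,  0.4617, -0.5621])]
43 [array([0.0014, 0.0211, 0.0702]), array([ 3.0978,  0.4469, -0.5741])] [array([0.0023, 0.101 , 0.0745]), array([ 3.0978,  0.4469, -0.5741])]
```

View pics/w6.png

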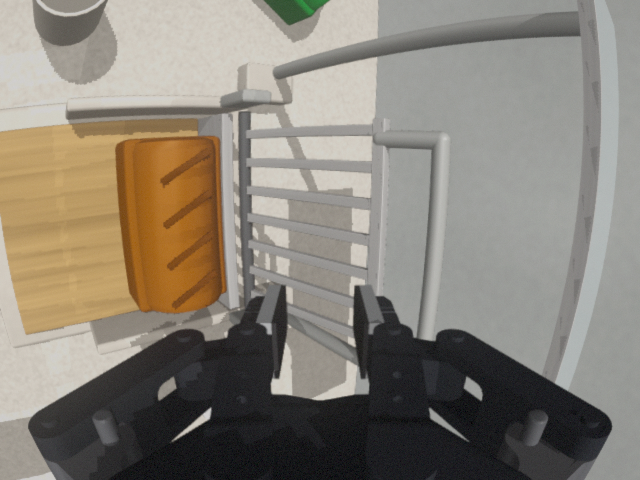

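View pics/side6.png

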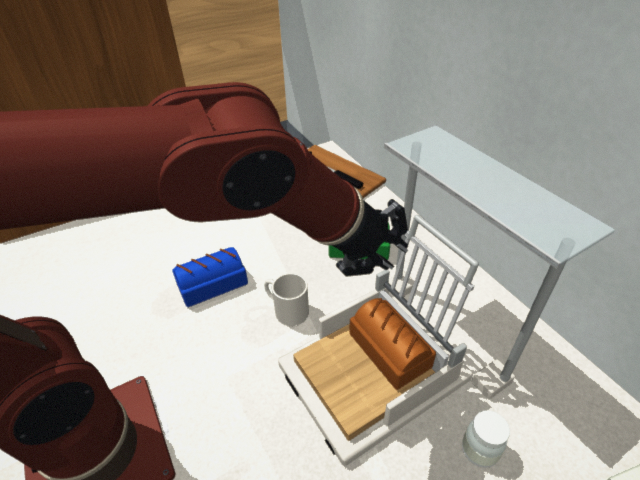

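The wrist view shows the bar as a vertical rod from (440,140) to (428,340), the cross-strip at column 380, and the shelf edge at right around column 600. The loaf lies at the fence. The finger linkage is wide, so I'll lean about 46 degrees and refine the bar from this ray.

```bash
cat >> h.py <<'E'
def wray(c,pos,quat,u,v):
    dx,dy=u-c["cx"],v-c["cy"]; r=np.hypot(dx,dy); th=r/c["fx"]
    k=np.array([np.sin(th)*dx/r,np.sin(th)*dy/r,np.cos(th)]); H=c["hand_eye"]; Rn=R.from_quat(quat)
    return Rn.apply(H[:3,3])+pos, Rn.apply(H[:3,:3]@k)
E
python3 - <<'E'
from h import *
from plant import manip
from scipy.optimize import brentq
s=manip.sense(); c=load("w6.npz")
W=lambda q: sl(.1-.19*np.cos(q),0,.125+.19*np.sin(q))
for u,v in((440,160),(438,200),(434,250),(431,300),(428,335)):
    o,k=wray(c,s["position"],s["eef_rot"],u,v); o=insl(o); k=np.array([k@SX,k@SY,k[2]])
    f=lambda t:(o[0]+k[0]*t-.1)**2+(o[2]+k[2]*t-.125)**2-.19**2
    ts=np.linspace(.05,.6,400); g=[f(t) for t in ts]
    for i in range(399):
        if g[i]*g[i+1]<0:
            t=brentq(f,ts[i],ts[i+1]); P=o+k*t; print((u,v),P.round(4),"q",np.arctan2(P[2]-.125,.1-P[0]).round(3))
# depth wrist at bar
print([c["depth"][v,u] for u,v in((438,200),(434,250))])
# shelf edge ray check at x=.14,z=.4
for lean in (46,):
    o=ori(lean,1,'x'); d=o.as_matrix()[:,1]
    for q in(1.745,):
        g=W(q)-.006*d; print("pre",[v.round(4) for v in delta(s,g-.07*d,o)],"grasp",[v.round(4) for v in delta(s,g,o)])
E
```

```text
(440, 160) [0.1437 0.0591 0.3099] q 1.803
(440, 160) [0.2454 0.0565 0.2473] q 2.442
(438, 200) [0.1437 0.0326 0.3099] q 1.803
(438, 200) [0.2454 0.0173 0.2474] q 2.442
(434, 250) [ 0.1432 -0.0016  0.31  ] q 1.8
(434, 250) [ 0.2458 -0.0338  0.2468] q 2.446
(431, 300) [ 0.1482 -0.0404  0.3088] q 1.827
(431, 300) [ 0.2409 -0.0854  0.2525] q 2.406
(428, 335) [ 0.1523 -0.0713  0.3077] q 1.85
(428, 335) [ 0.2369 -0.1234  0.2568] q 2.375
[np.float32(0.21936767), np.float32(0.2280046)]
pre [array([0.001 , 0.0336, 0.0635]), array([ 5.9603,  0.3481, -0.5745])] grasp [array([0.0018, 0.1032, 0.0708]), array([ 5.9603,  0.3481, -0.5745])]
```

```bash
python3 - <<'E'
from h import *
from plant import manip
s=manip.sense(); c=load("w6.npz"); d=c["depth"]
v,u=np.mgrid[0:480,0:640]; dx,dy=u-c["cx"],v-c["cy"]; r=np.hypot(dx,dy)+1e-9; th=r/c["fx"]
P=np.stack([np.tan(th)*dx/r*d,np.tan(th)*dy/r*d,d],-1); H=c["hand_eye"]
T=P@H[:3,:3].T+H[:3,3]; Wd=R.from_quat(s["eef_rot"]).apply(T.reshape(-1,3)).reshape(480,640,3)+s["position"]
q=Wd-ORG; S=np.stack([q@SX,q@SY,q[...,2]],-1)
for vv in(170,220,260,300): 
    print(vv,[(uu,*(S[vv,uu]*1000).round(0).astype(int)) for uu in range(372,456,6)])
m=(abs(S[...,1])<.06)&(S[...,2]>.29)&(S[...,2]<.34)&(S[...,0]>.1)&(S[...,0]<.18)&(d>0)
p=S[m]; print(len(p),np.percentile(p,[2,50,98],axis=0).round(4))
m=(abs(S[...,1])<.06)&(S[...,2]>.16)&(S[...,2]<.26)&(S[...,0]>.08)&(S[...,0]<.16)&(d>0)
p=S[m]; f=np.polyfit(p[:,2],p[:,0],1); print("slats x at z .2,.315",np.polyval(f,[.125,.2,.312]))
cs=load("side6.npz"); W=world(cs)-ORG; S2=np.stack([W@SX,W@SY,W[...,2]],-1)
m=(S2[...,1]<.02)&(S2[...,1]>-.06)&(S2[...,2]>.29)&(S2[...,2]<.34)&(S2[...,0]>.1)&(S2[...,0]<.18)
p=S2[m]; print("side",len(p),np.percentile(p,[2,50,98],axis=0).round(4))
E
```

```text
170 [(372, np.int64(122), np.int64(50), np.int64(270)), (378, np.int64(122), np.int64(50), np.int64(275)), (384, np.int64(124), np.int64(50), np.int64(279)), (390, np.int64(875), np.int64(-3), np.int64(-329)), (396, np.int64(876), np.int64(-1), np.int64(-305)), (402, np.int64(874), np.int64(0), np.int64(-279)), (408, np.int64(878), np.int64(2), np.int64(-258)), (414, np.int64(877), np.int64(4), np.int64(-234)), (420, np.int64(873), np.int64(6), np.int64(-209)), (426, np.int64(876), np.int64(7), np.int64(-189)), (432, np.int64(128), np.int64(53), np.int64(314)), (438, np.int64(129), np.int64(53), np.int64(318)), (444, np.int64(130), np.int64(54), np.int64(321)), (450, np.int64(872), np.int64(14), np.int64(-103))]
220 [(372, np.int64(122), np.int64(15), np.int64(271)), (378, np.int64(123), np.int64(16), np.int64(276)), (384, np.int64(126), np.int64(16), np.int64(278)), (390, np.int64(867), np.int64(-165), np.int64(-314)), (396, np.int64(865), np.int64(-161), np.int64(-288)), (402, np.int64(864), np.int64(-157), np.int64(-263)), (408, np.int64(870), np.int64(-154), np.int64(-244)), (414
[... 1381 characters left out ...]
nt64(855), np.int64(-419), np.int64(-233)), (408, np.int64(856), np.int64(-411), np.int64(-209)), (414, np.int64(857), np.int64(-404), np.int64(-186)), (420, np.int64(131), np.int64(-35), np.int64(310)), (426, np.int64(127), np.int64(-32), np.int64(317)), (432, np.int64(130), np.int64(-31), np.int64(321)), (438, np.int64(855), np.int64(-376), np.int64(-96)), (444, np.int64(854), np.int64(-369), np.int64(-74)), (450, np.int64(858), np.int64(-364), np.int64(-55))]
3224 [[ 0.127  -0.0569  0.3121]
 [ 0.1289  0.0056  0.3192]
 [ 0.1351  0.0579  0.3224]]
slats x at z .2,.315 [0.09732461 0.11052059 0.13022658]
side 300 [[ 0.1261 -0.0582  0.3094]
 [ 0.1292 -0.0214  0.3163]
 [ 0.1368  0.0182  0.3194]]
```

```bash
python3 -m handwheel '[[0.024,0,0,0.02,3,0,-0.5],[0.024,0,0.01,0.02,3,0.3,0],[0.024,0,0.01,0.018,0,0,0],[0.024,0,0,0,0,0,0]]'; python3 - <<'E'
from h import *
from plant import manip
s=manip.sense(); show(s)
o=ori(46,1,'x'); d=o.as_matrix()[:,1]; g=sl(.1335,0,.3155)-.006*d
print("grasp",[v.round(4) for v in delta(s,g,o)])
c=manip.camera("wrist");np.savez("w7.npz",**c);cv2.imwrite("pics/w7.png",c["img"])
E
```

```text
time: 8.3
position: [0.6007, -0.1165, 0.3776]
eef_rot: [-0.27, 0.257, -0.641, 0.671]
contact_force: [0.7, 0.2, -0.2]
opening: 0.284
t8.30 pos [ 0.6007 -0.1165  0.3776] slicer [ 66.8   1.5 377.6] open 0.28 F [ 0.7  0.2 -0.2]
 axes x [ 0.05 -1.    0.  ] y [ 0.72  0.03 -0.69] z [0.69 0.03 0.72]  q [-0.33 -0.31  0.45  2.05 -0.02  0.58  0.22]
grasp [array([0.0017, 0.0851, 0.0013]), array([-0.2385,  0.1294, -0.1238])]
```

View pics/w7.png

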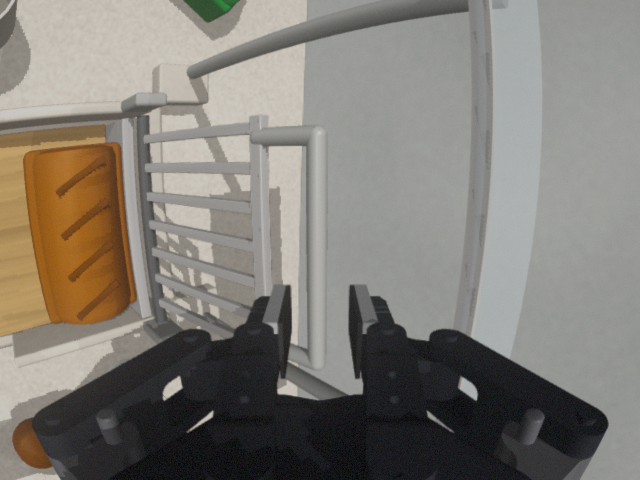

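The bar (column 318) lies centred between the pads (columns 288 and 352). I'll advance along the tool axis.

```bash
python3 -m handwheel '[[0.024,0,0.015,0,0,0,0],[0.024,0,0.015,0.001,0,0,0],[0.024,0,0.015,0,0,0,0],[0.024,0,0.01,0,0,0,0],[0.024,0,0,0,0,0,0]]'; python3 - <<'E'
from h import *
from plant import manip
s=manip.sense(); show(s)
o=ori(46,1,'x'); d=o.as_matrix()[:,1]; g=sl(.1335,0,.3155)-.006*d
print("grasp",[v.round(4) for v in delta(s,g,o)])
c=manip.camera("wrist");np.savez("w8.npz",**c);cv2.imwrite("pics/w8.png",c["img"])
c=manip.camera("side");cv2.imwrite("pics/side8.png",cv2.resize(c["img"][120:320,330:610],None,fx=2.8,fy=2.8))
E
```

```text
time: 8.85
position: [0.6389, -0.115, 0.3365]
eef_rot: [-0.271, 0.259, -0.64, 0.671]
contact_force: [0.1, -0.9, -0.3]
opening: 0.28
t8.85 pos [ 0.6389 -0.115   0.3365] slicer [105.1   1.4 336.5] open 0.28 F [ 0.1 -0.9 -0.3]
 axes x [ 0.05 -1.   -0.  ] y [ 0.72  0.03 -0.69] z [0.69 0.03 0.72]  q [-0.4  -0.2   0.54  2.05 -0.12  0.48  0.3 ]
grasp [array([0.0015, 0.0291, 0.0046]), array([-0.0013,  0.0247, -0.1167])]
```

View pics/w8.png

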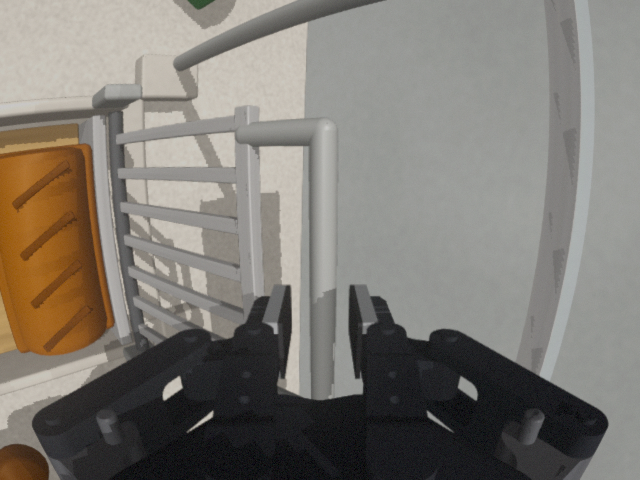

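View pics/side8.png

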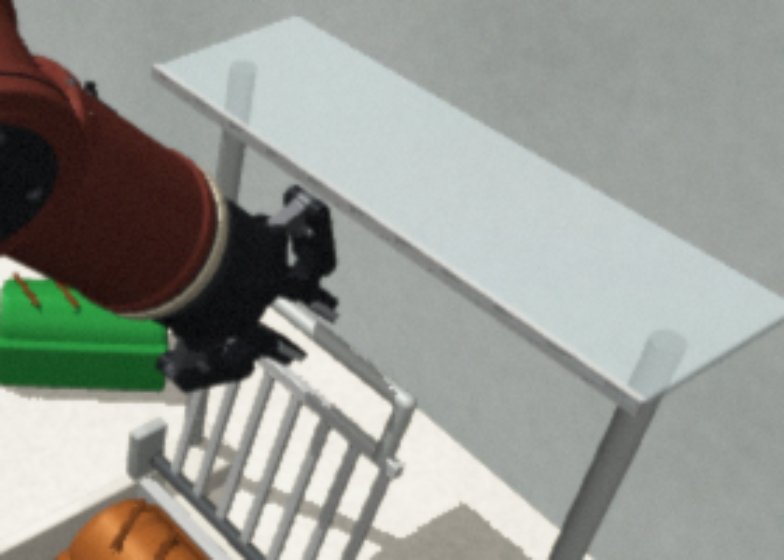

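```bash
python3 -m handwheel '[[0.024,0,0.01,0.001,0,0,0],[0.024,0,0.01,0.001,0,0,0],[0.024,0,0.008,0.0005,0,0,0],[0.024,0,0,0,0,0,0]]'; python3 - <<'E'
from h import *
from plant import manip
s=manip.sense(); show(s)
o=ori(46,1,'x'); d=o.as_matrix()[:,1]; g=sl(.1335,0,.3155)-.006*d
print("grasp",[v.round(4) for v in delta(s,g,o)])
c=manip.camera("wrist");np.savez("w9.npz",**c);cv2.imwrite("pics/w9.png",c["img"])
c=manip.camera("side");cv2.imwrite("pics/side9.png",cv2.resize(c["img"][120:320,330:610],None,fx=2.8,fy=2.8))
E
```

```text
time: 9.35
position: [0.6611, -0.1141, 0.3187]
eef_rot: [-0.27, 0.259, -0.641, 0.67]
contact_force: [-0.2, 0.5, -0.5]
opening: 0.283
t9.35 pos [ 0.6611 -0.1141  0.3187] slicer [127.2   1.3 318.7] open 0.28 F [-0.2  0.5 -0.5]
 axes x [ 0.05 -1.   -0.  ] y [ 0.72  0.03 -0.69] z [0.69 0.03 0.72]  q [-0.44 -0.13  0.59  2.03 -0.21  0.44  0.38]
grasp [array([0.0013, 0.0007, 0.002 ]), array([-0.0265, -0.0016, -0.0882])]
```

View pics/w9.png

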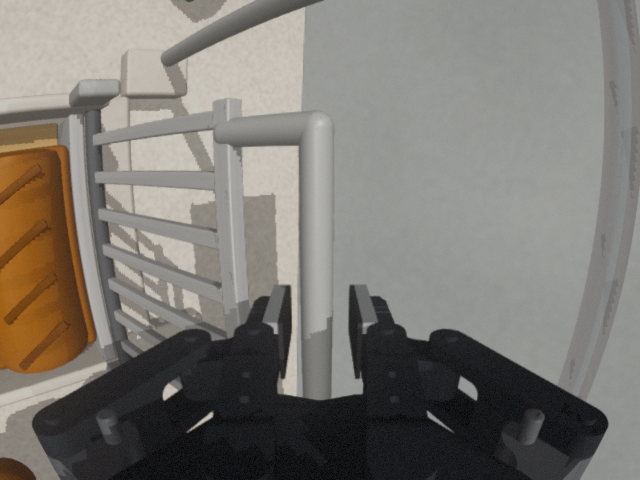

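View pics/side9.png

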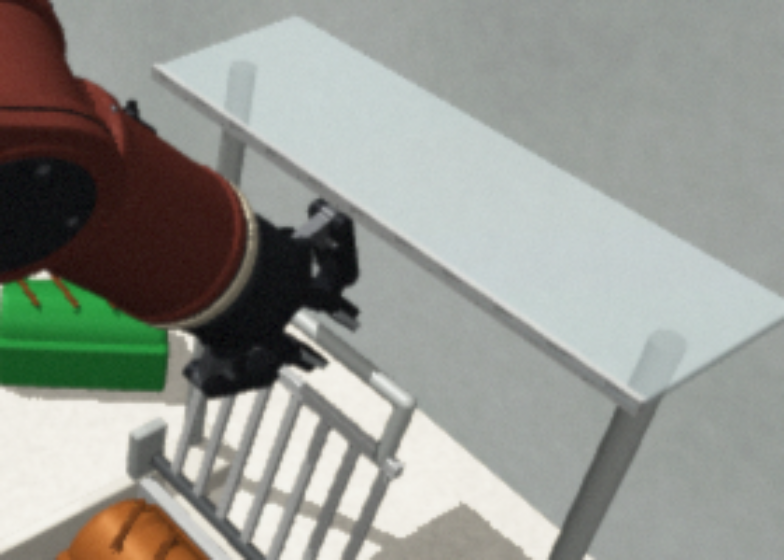

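The bar lies between the pads (column 317) with the shelf clear and no contact force. I'll close.

```bash
python3 -m handwheel '[[0,0,0,0,0,0,0],[0,0,0,0,0,0,0],[0,0,0,0,0,0,0],[0,0,0,0,0,0,0]]' 30; python3 - <<'E'
from h import *
from plant import manip
s=manip.sense(); show(s)
c=manip.camera("wrist");cv2.imwrite("pics/w10.png",c["img"])
d=R.from_quat(s["eef_rot"]).as_matrix()[:,1]; p=insl(s["position"]+.006*d); print("grasp pt",p,"q",np.arctan2(p[2]-.125,.1-p[0]),"r",np.hypot(p[2]-.125,.1-p[0]))
E
```

```text
time: 9.85
position: [0.6601, -0.1145, 0.3188]
eef_rot: [-0.27, 0.259, -0.641, 0.67]
contact_force: [-0.5, -1.4, -6.4]
opening: 0.126
t9.85 pos [ 0.6601 -0.1145  0.3188] slicer [126.3   0.9 318.8] open 0.13 F [-0.5 -1.4 -6.4]
 axes x [ 0.04 -1.   -0.  ] y [ 0.72  0.03 -0.69] z [0.69 0.03 0.72]  q [-0.44 -0.13  0.59  2.03 -0.21  0.44  0.37]
grasp pt [0.13062063 0.00092113 0.3146191 ] q 1.7308991128380462 r 0.19207556973665676
```

View pics/w10.png

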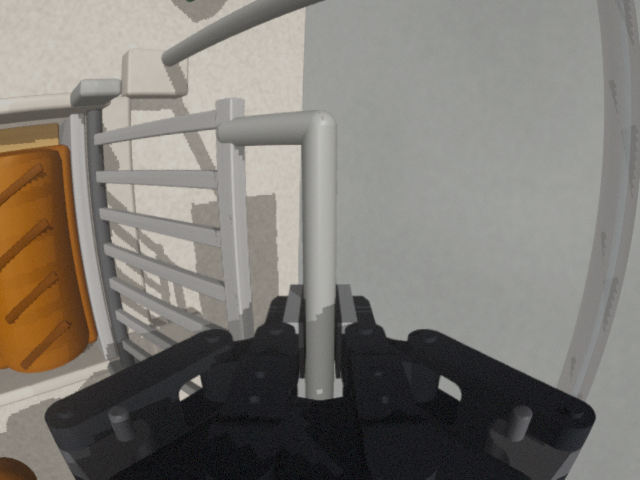

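The bar is gripped: opening 10.7 mm, grasp point on the 190 mm circle at q about 1.73. I'll plan the arc row by row, bringing the lean from 46 degrees towards vertical.

```bash
cat > arc.py <<'E'
from h import *
from plant import manip
import sys
def lean(q): return max(46*(q-.5)/1.235,0)
def tgt(q,r=.191):
    o=ori(lean(q),1,'x'); d=o.as_matrix()[:,1]; return sl(.1-r*np.cos(q),.001,.125+r*np.sin(q))-.006*d,o
def state():
    s=manip.sense(); show(s)
    d=R.from_quat(s["eef_rot"]).as_matrix()[:,1]; p=insl(s["position"]+.006*d); q=np.arctan2(p[2]-.125,.1-p[0])
    print("grip pt",(p*1000).round(1),"q %.3f r %.4f lean %.1f open %.1fmm"%(q,np.hypot(p[2]-.125,.1-p[0]),np.degrees(np.arctan2(d@SX,-d[2])),s["opening"]*85.4),"moment",np.round(s["moment"],1)); return s,q
def plan(q,dq,n):
    for i in range(n):
        p0,o0=tgt(q-i*dq);p1,o1=tgt(q-(i+1)*dq)
        print("%.2f"%(q-(i+1)*dq),np.round(o0.inv().apply(p1-p0),4),np.degrees((o0.inv()*o1).as_rotvec()).round(2))
if __name__=="__main__":
    s,q=state(); dq=float(sys.argv[1]); n=int(sys.argv[2])
    print("err from path",[v.round(4) for v in delta(s,*tgt(q))]); plan(q,dq,n)
E
python3 arc.py .04 8
```

```text
t9.90 pos [ 0.6602 -0.1145  0.3188] slicer [126.3   1.  318.8] open 0.13 F [-1.2 -0.4 -6.4]
 axes x [ 0.04 -1.   -0.  ] y [ 0.72  0.03 -0.69] z [0.69 0.03 0.72]  q [-0.44 -0.13  0.59  2.03 -0.21  0.44  0.37]
grip pt [130.7   1.  314.6] q 1.731 r 0.1921 lean 46.0 open 11.0mm moment [-0.2  1.8 -0.1]
err from path [array([-0.    ,  0.0006, -0.0009]), array([-0.1517, -0.0411, -0.0918])]
1.69 [-0.     -0.0062 -0.0043] [-1.49  0.    0.  ]
1.65 [ 0.     -0.0059 -0.0047] [-1.49  0.    0.  ]
1.61 [-0.     -0.0055 -0.0051] [-1.49  0.   -0.  ]
1.57 [ 0.     -0.0052 -0.0055] [-1.49  0.   -0.  ]
1.53 [ 0.     -0.0048 -0.0058] [-1.49  0.   -0.  ]
1.49 [-0.     -0.0044 -0.0061] [-1.49 -0.    0.  ]
1.45 [-0.     -0.004  -0.0064] [-1.49  0.   -0.  ]
1.41 [-0.     -0.0035 -0.0066] [-1.49 -0.    0.  ]
```

```bash
python3 -m handwheel '[[0,0,-0.006,-0.0043,-1.2,0,0],[0,0,-0.006,-0.0047,-1.5,0,0],[0,0,-0.0055,-0.005,-1.5,0,0],[0,0,-0.005,-0.0055,-1.5,0,0]]' 30; python3 arc.py .04 8
```

```text
time: 10.3
position: [0.6314, -0.1157, 0.3234]
eef_rot: [-0.302, 0.29, -0.627, 0.656]
contact_force: [3.1, 1.0, -3.4]
opening: 0.125
t10.30 pos [ 0.6314 -0.1157  0.3234] slicer [ 97.5   1.  323.4] open 0.13 F [ 3.1  1.  -3.4]
 axes x [ 0.04 -1.   -0.  ] y [ 0.65  0.03 -0.76] z [0.76 0.03 0.65]  q [-0.4  -0.16  0.54  2.   -0.1   0.59  0.27]
grip pt [101.4   1.  318.8] q 1.578 r 0.1938 lean 40.5 open 10.7mm moment [0.  0.5 0.1]
err from path [array([-0.    ,  0.0021, -0.0018]), array([-0.3068, -0.0191, -0.0766])]
1.54 [-0.     -0.0049 -0.0057] [-1.49  0.    0.  ]
1.50 [-0.     -0.0045 -0.0061] [-1.49  0.    0.  ]
1.46 [ 0.     -0.004  -0.0063] [-1.49 -0.   -0.  ]
1.42 [-0.     -0.0036 -0.0066] [-1.49  0.   -0.  ]
1.38 [ 0.     -0.0031 -0.0068] [-1.49 -0.    0.  ]
1.34 [-0.     -0.0027 -0.007 ] [-1.49  0.    0.  ]
1.30 [ 0.     -0.0022 -0.0072] [-1.49 -0.    0.  ]
1.26 [ 0.     -0.0017 -0.0073] [-1.49  0.   -0.  ]
```

```bash
python3 -m handwheel '[[0,0,-0.0044,-0.006,-1.5,0,0],[0,0,-0.004,-0.0063,-1.5,0,0],[0,0,-0.0036,-0.0065,-1.5,0,0],[0,0,-0.0032,-0.0068,-1.5,0,0],[0,0,-0.0028,-0.007,-1.5,0,0],[0,0,-0.0024,-0.0072,-1.5,0,0]]'; python3 arc.py .04 8
```

```text
time: 10.9
position: [0.5898, -0.1176, 0.3205]
eef_rot: [-0.35, 0.336, -0.604, 0.632]
contact_force: [-2.2, 1.2, 13.3]
opening: 0.127
t10.90 pos [ 0.5898 -0.1176  0.3205] slicer [ 55.9   0.9 320.5] open 0.13 F [-2.2  1.2 13.3]
 axes x [ 0.04 -1.   -0.  ] y [ 0.53  0.02 -0.85] z [0.85 0.04 0.53]  q [-0.37 -0.18  0.51  1.96 -0.02  0.79  0.21]
grip pt [ 59.    0.9 315.4] q 1.359 r 0.1947 lean 32.0 open 10.8mm moment [ 0.4 -0.9  0.1]
err from path [array([-0.0001,  0.0035, -0.0013]), array([ 0.004 ,  0.0017, -0.0908])]
1.32 [-0.     -0.0024 -0.0071] [-1.49  0.   -0.  ]
1.28 [-0.     -0.002  -0.0072] [-1.49 -0.    0.  ]
1.24 [ 0.     -0.0015 -0.0073] [-1.49  0.    0.  ]
1.20 [-0.     -0.001  -0.0074] [-1.49  0.    0.  ]
1.16 [ 0.     -0.0005 -0.0075] [-1.49  0.   -0.  ]
1.12 [-0.      0.     -0.0075] [-1.49 -0.    0.  ]
1.08 [ 0.      0.0005 -0.0075] [-1.49 -0.    0.  ]
1.04 [ 0.      0.001  -0.0074] [-1.49  0.   -0.  ]
```

```bash
sed -i 's/r=.191/r=.194/' arc.py; python3 -m handwheel '[[0,0,-0.0026,-0.0072,-1.5,0,0],[0,0,-0.0022,-0.0073,-1.5,0,0],[0,0,-0.0016,-0.0074,-1.5,0,0],[0,0,-0.001,-0.0075,-1.5,0,0]]'; python3 arc.py .04 8
```

```text
time: 11.3
position: [0.5591, -0.1189, 0.31]
eef_rot: [-0.384, 0.368, -0.585, 0.612]
contact_force: [3.4, 1.1, -3.3]
opening: 0.123
t11.30 pos [ 0.5591 -0.1189  0.31  ] slicer [ 25.2   1.  310. ] open 0.12 F [ 3.4  1.1 -3.3]
 axes x [ 0.04 -1.   -0.  ] y [ 0.43  0.02 -0.9 ] z [0.9  0.04 0.43]  q [-0.37 -0.18  0.5   1.95  0.    0.91  0.19]
grip pt [ 27.8   1.  304.6] q 1.188 r 0.1936 lean 25.7 open 10.5mm moment [ 0.2 -0.1  0. ]
err from path [array([-0.    , -0.0004,  0.    ]), array([-0.0668,  0.0088, -0.0983])]
1.15 [ 0.     -0.0003 -0.0076] [-1.49  0.    0.  ]
1.11 [-0.      0.0002 -0.0076] [-1.49  0.   -0.  ]
1.07 [ 0.      0.0007 -0.0076] [-1.49  0.    0.  ]
1.03 [-0.      0.0012 -0.0075] [-1.49  0.    0.  ]
0.99 [-0.      0.0017 -0.0074] [-1.49  0.   -0.  ]
0.95 [ 0.      0.0022 -0.0073] [-1.49 -0.    0.  ]
0.91 [-0.      0.0027 -0.0071] [-1.49  0.   -0.  ]
0.87 [ 0.      0.0031 -0.0069] [-1.49  0.    0.  ]
```

Following the arc with small forces. Continuing.

```bash
python3 -m handwheel '[[0,0,-0.0003,-0.0076,-1.5,0,0],[0,0,0.0002,-0.0076,-1.5,0,0],[0,0,0.0007,-0.0076,-1.5,0,0],[0,0,0.0012,-0.0075,-1.5,0,0],[0,0,0.0017,-0.0074,-1.5,0,0],[0,0,0.0022,-0.0073,-1.5,0,0]]'; python3 arc.py .04 8; python3 - <<'E'
from h import *
from plant import manip
c=manip.camera("side");cv2.imwrite("pics/side12.png",c["img"])
E
```

```text
time: 11.9
position: [0.5171, -0.1207, 0.2847]
eef_rot: [-0.433, 0.415, -0.553, 0.579]
contact_force: [0.8, 1.3, 1.2]
opening: 0.124
t11.90 pos [ 0.5171 -0.1207  0.2847] slicer [-16.8   1.  284.7] open 0.12 F [0.8 1.3 1.2]
 axes x [ 0.04 -1.   -0.  ] y [ 0.28  0.01 -0.96] z [0.96 0.04 0.28]  q [-0.36 -0.15  0.5   1.94  0.02  1.05  0.18]
grip pt [-15.2   1.  278.9] q 0.928 r 0.1922 lean 16.3 open 10.6mm moment [ 0.2 -0.1  0.1]
err from path [array([-0.    , -0.0017, -0.0006]), array([-0.313 ,  0.017 , -0.0945])]
0.89 [-0.      0.0029 -0.007 ] [-1.49  0.   -0.  ]
0.85 [ 0.      0.0034 -0.0068] [-1.49 -0.    0.  ]
0.81 [-0.      0.0038 -0.0066] [-1.49 -0.   -0.  ]
0.77 [-0.      0.0043 -0.0063] [-1.49 -0.    0.  ]
0.73 [ 0.      0.0047 -0.006 ] [-1.49  0.    0.  ]
0.69 [-0.      0.0051 -0.0057] [-1.49 -0.   -0.  ]
0.65 [-0.      0.0055 -0.0054] [-1.49  0.    0.  ]
0.61 [-0.      0.0058 -0.005 ] [-1.49 -0.    0.  ]
```

View pics/side12.png

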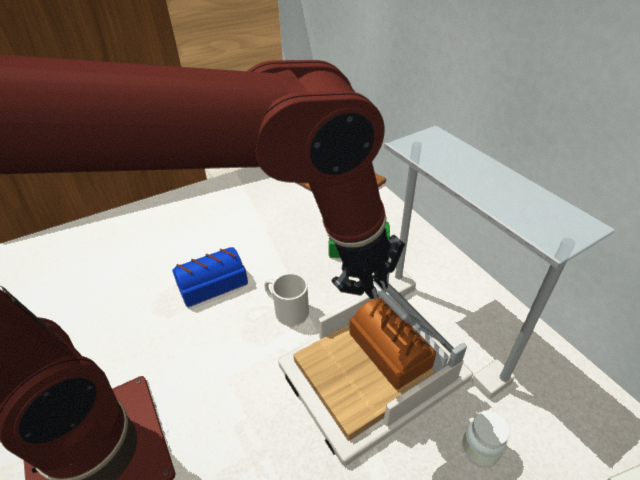

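The side view shows the cover coming down in hand (gripper at (370,280)), with the loaf unmoved. Continuing.

```bash
python3 -m handwheel '[[0,0,0.0026,-0.007,-1.5,0,0],[0,0,0.0031,-0.0068,-1.5,0,0],[0,0,0.0036,-0.0066,-1.5,0,0],[0,0,0.0041,-0.0063,-1.5,0,0],[0,0,0.0045,-0.006,-1.5,0,0],[0,0,0.005,-0.0057,-1.5,0,0]]'; python3 arc.py .03 8
```

```text
time: 12.55
position: [0.4846, -0.1222, 0.2536]
eef_rot: [-0.477, 0.457, -0.518, 0.543]
contact_force: [-3.5, 0.9, 3.2]
opening: 0.127
t12.55 pos [ 0.4846 -0.1222  0.2536] slicer [-49.4   0.9 253.6] open 0.13 F [-3.5  0.9  3.2]
 axes x [ 0.04 -1.   -0.  ] y [ 0.13  0.01 -0.99] z [0.99 0.04 0.13]  q [-0.36 -0.09  0.51  1.94  0.02  1.16  0.19]
grip pt [-48.6   0.9 247.7] q 0.690 r 0.1927 lean 7.3 open 10.8mm moment [ 0.1  0.7 -0. ]
err from path [array([-0.0001, -0.001 , -0.0009]), array([-0.1899,  0.029 , -0.0838])]
0.66 [ 0.      0.0041 -0.0041] [-1.12 -0.    0.  ]
0.63 [-0.      0.0043 -0.0038] [-1.12  0.   -0.  ]
0.60 [ 0.      0.0045 -0.0036] [-1.12 -0.    0.  ]
0.57 [-0.      0.0046 -0.0034] [-1.12  0.   -0.  ]
0.54 [-0.      0.0048 -0.0032] [-1.12 -0.    0.  ]
0.51 [-0.      0.005  -0.0029] [-1.12 -0.   -0.  ]
0.48 [-0.      0.0051 -0.0028] [-0.37  0.   -0.  ]
0.45 [-0.      0.0052 -0.0026] [0. 0. 0.]
```

```bash
python3 -m handwheel '[[0,0,0.004,-0.004,-1.1,0,0],[0,0,0.0043,-0.0038,-1.1,0,0],[0,0,0.0045,-0.0036,-1.1,0,0],[0,0,0.0046,-0.0034,-1.1,0,0],[0,0,0.0048,-0.0032,-1.1,0,0]]'; python3 arc.py .02 4;python3 - <<'E'
from h import *
from plant import manip
c=manip.camera("side");np.savez("side13.npz",**c);cv2.imwrite("pics/side13.png",cv2.resize(c["img"][240:440,270:490],None,fx=3,fy=3))
E
```

```text
time: 13.05
position: [0.4689, -0.1229, 0.23]
eef_rot: [-0.503, 0.481, -0.496, 0.519]
contact_force: [0.3, -0.3, -0.7]
opening: 0.124
t13.05 pos [ 0.4689 -0.1229  0.23  ] slicer [-65.1   0.9 230. ] open 0.12 F [ 0.3 -0.3 -0.7]
 axes x [ 0.04 -1.   -0.  ] y [ 0.03  0.   -1.  ] z [1.   0.04 0.03]  q [-0.35 -0.03  0.52  1.93  0.01  1.2   0.21]
grip pt [-64.9   0.9 224. ] q 0.541 r 0.1923 lean 1.8 open 10.6mm moment [-0.  -0.3 -0. ]
err from path [array([-0.0001, -0.0009, -0.0014]), array([-0.303 ,  0.0358, -0.0796])]
0.52 [-0.      0.0033 -0.002 ] [-0.74 -0.    0.  ]
0.50 [ 0.      0.0034 -0.0019] [-0.74  0.   -0.  ]
0.48 [-0.      0.0034 -0.0018] [-0.02  0.    0.  ]
0.46 [ 0.      0.0035 -0.0018] [0. 0. 0.]
```

View pics/side13.png

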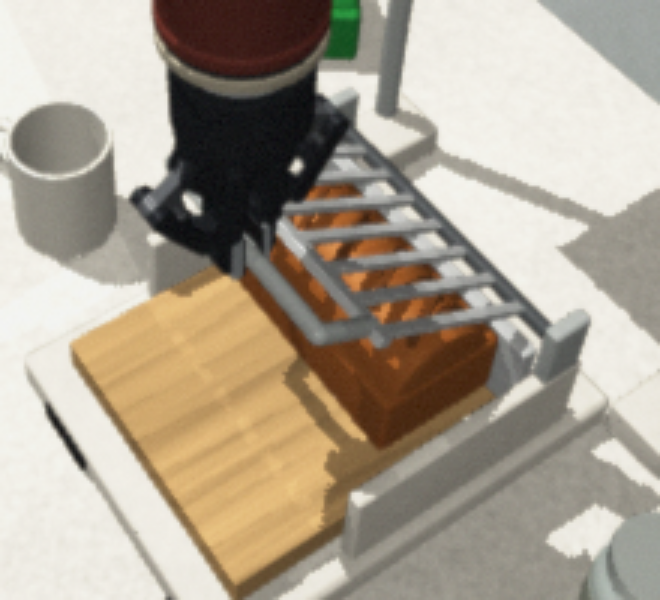

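```bash
python3 -m handwheel '[[0,0,0.0033,-0.002,-0.5,0,0],[0,0,0.0034,-0.0019,-0.5,0,0],[0,0,0.0034,-0.0018,0,0,0],[0,0,0.0035,-0.0018,0,0,0],[0,0,0.0035,-0.0017,0,0,0],[0,0,0,0,0,0,0]]'; python3 arc.py .01 5
```

```text
time: 13.7
position: [0.4602, -0.1233, 0.2126]
eef_rot: [-0.507, 0.485, -0.492, 0.515]
contact_force: [1.6, -1.4, -3.1]
opening: 0.124
t13.70 pos [ 0.4602 -0.1233  0.2126] slicer [-73.8   0.9 212.6] open 0.12 F [ 1.6 -1.4 -3.1]
 axes x [ 0.04 -1.   -0.  ] y [ 0.02  0.   -1.  ] z [1.   0.04 0.02]  q [-0.35 -0.02  0.52  1.96  0.01  1.18  0.21]
grip pt [-73.7   0.9 206.6] q 0.439 r 0.1919 lean 0.9 open 10.6mm moment [-0.1 -0.6 -0. ]
err from path [array([-0.0001, -0.0009, -0.0017]), array([-0.916 ,  0.0351, -0.0735])]
0.43 [ 0.      0.0018 -0.0008] [0. 0. 0.]
0.42 [-0.      0.0018 -0.0008] [0. 0. 0.]
0.41 [ 0.      0.0018 -0.0008] [0. 0. 0.]
0.40 [-0.      0.0018 -0.0008] [0. 0. 0.]
0.39 [ 0.      0.0018 -0.0007] [0. 0. 0.]
```

```bash
python3 -m handwheel '[[0,0,0.0018,-0.0008,0,0,0],[0,0,0.0018,-0.0008,0,0,0],[0,0,0.0018,-0.0008,0,0,0],[0,0,0,0,0,0,0]]'; python3 -m handwheel '[[0,0,0.0018,-0.0007,0,0,0],[0,0,0.0018,-0.0007,0,0,0],[0,0,0,0,0,0,0]]'; python3 arc.py .01 2;python3 - <<'E'
from h import *
from plant import manip
c=manip.camera("side");np.savez("side14.npz",**c);cv2.imwrite("pics/side14.png",cv2.resize(c["img"][240:440,270:490],None,fx=3,fy=3))
E
```

```text
time: 14.1
position: [0.4579, -0.1234, 0.2074]
eef_rot: [-0.507, 0.485, -0.492, 0.515]
contact_force: [0.6, -0.5, -1.9]
opening: 0.127
time: 14.4
position: [0.4564, -0.1234, 0.2037]
eef_rot: [-0.507, 0.485, -0.492, 0.515]
contact_force: [-1.0, -0.5, -1.8]
opening: 0.13
t14.40 pos [ 0.4564 -0.1234  0.2037] slicer [-77.6   1.  203.7] open 0.13 F [-1.  -0.5 -1.8]
 axes x [ 0.04 -1.   -0.  ] y [ 0.02  0.   -1.  ] z [1.   0.04 0.02]  q [-0.35 -0.02  0.52  1.98  0.01  1.16  0.21]
grip pt [-77.5   1.  197.7] q 0.389 r 0.1918 lean 0.9 open 11.1mm moment [-0.3 -0.  -0. ]
err from path [array([-0.    , -0.0009, -0.0019]), array([-0.8692,  0.037 , -0.0783])]
0.38 [-0.      0.0018 -0.0007] [0. 0. 0.]
0.37 [ 0.      0.0018 -0.0007] [0. 0. 0.]
```

View pics/side14.png

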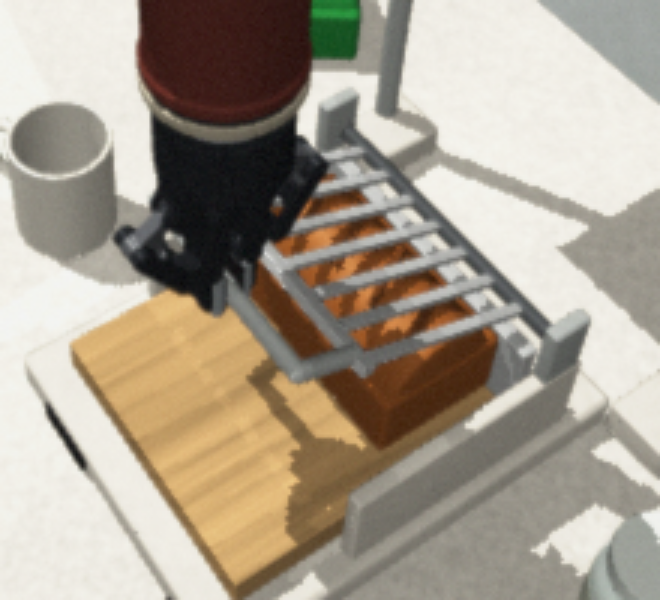

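```bash
for i in 1; do python3 -m handwheel '[[0,0,0.0018,-0.0007,0,0,0],[0,0,0,0,0,0,0]]'; python3 -m handwheel '[[0,0,0.0018,-0.0006,0,0,0],[0,0,0,0,0,0,0]]'; python3 -m handwheel '[[0,0,0.0018,-0.0006,0,0,0],[0,0,0,0,0,0,0]]'; done | grep -E "time|force|position"; python3 arc.py .01 2
```

```text
time: 14.65
position: [0.4558, -0.1235, 0.2019]
contact_force: [-0.9, -1.2, -1.1]
time: 14.85
position: [0.4551, -0.1235, 0.2001]
contact_force: [-2.4, -1.2, -0.5]
time: 15.05
position: [0.4545, -0.1235, 0.1982]
contact_force: [-4.4, -1.4, 0.5]
t15.05 pos [ 0.4545 -0.1235  0.1982] slicer [-79.6   1.  198.2] open 0.13 F [-4.4 -1.4  0.5]
 axes x [ 0.04 -1.   -0.  ] y [ 0.01  0.   -1.  ] z [1.   0.04 0.01]  q [-0.35 -0.02  0.52  1.99  0.01  1.15  0.22]
grip pt [-79.5   1.  192.2] q 0.358 r 0.1917 lean 0.8 open 10.9mm moment [-0.3  0.8 -0. ]
err from path [array([-0.    , -0.0008, -0.0021]), array([-0.8487,  0.0341, -0.0837])]
0.35 [ 0.      0.0018 -0.0007] [0. 0. 0.]
0.34 [-0.      0.0018 -0.0007] [0. 0. 0.]
```

```bash
for i in 1; do python3 -m handwheel '[[0,0,0.0015,-0.0015,0,0,0],[0,0,0,0,0,0,0]]'; python3 -m handwheel '[[0,0,0.0015,-0.001,0,0,0],[0,0,0,0,0,0,0]]'; done | grep -E "time|force|position"; python3 arc.py .01 1; python3 - <<'E'
from h import *
from plant import manip
c=manip.camera("side");np.savez("side15.npz",**c);W=world(c)-ORG; S=np.stack([W@SX,W@SY,W[...,2]],-1); hsv=cv2.cvtColor(c["img"],cv2.COLOR_BGR2HSV)
g=(hsv[...,1]<60)
# slat tops: x 0.0..0.09
for x in np.arange(-.05,.09,.02):
    m=g&(abs(S[...,0]-x)<.01)&(S[...,2]>.12)&(S[...,2]<.25)&(S[...,1]<.06)&(S[...,1]>-.08); z=S[m][:,2]
    m2=(hsv[...,1]>120)&(abs(S[...,0]-x)<.01)&(S[...,2]>.1)&(S[...,1]<.06)&(S[...,1]>-.08); z2=S[m2][:,2]
    print(round(x,2),len(z),np.percentile(z,[10,50,90]).round(4) if len(z)>10 else "", "loaf",np.percentile(z2,[50,95]).round(4) if len(z2)>10 else "")
E
```

```text
time: 15.25
position: [0.454, -0.1235, 0.1972]
contact_force: [2.4, -1.9, -2.2]
time: 15.45
position: [0.4535, -0.1235, 0.1959]
contact_force: [4.9, -1.5, -3.9]
t15.45 pos [ 0.4535 -0.1235  0.1959] slicer [-80.5   1.  195.9] open 0.13 F [ 4.9 -1.5 -3.9]
 axes x [ 0.04 -1.   -0.  ] y [ 0.02  0.   -1.  ] z [1.   0.04 0.02]  q [-0.35 -0.03  0.52  2.    0.01  1.14  0.22]
grip pt [-80.4   1.  189.9] q 0.345 r 0.1917 lean 1.1 open 10.8mm moment [-0.5 -1.3 -0. ]
err from path [array([-0.    , -0.0008, -0.002 ]), array([-1.0525,  0.055 , -0.0583])]
0.34 [ 0.      0.0018 -0.0006] [0. 0. 0.]
-0.05 292 [0.1737 0.1794 0.2364] loaf [0.5457 0.5771]
-0.03 287 [0.1704 0.1762 0.2288] loaf 
-0.01 189 [0.1625 0.1655 0.1692] loaf [0.1114 0.1203]
0.01 190 [0.1564 0.1591 0.1622] loaf [0.1276 0.1371]
0.03 197 [0.1483 0.1519 0.1554] loaf [0.1384 0.1418]
0.05 225 [0.1415 0.1451 0.1483] loaf [0.1364 0.1408]
0.07 219 [0.1346 0.138  0.1414] loaf [0.1144 0.1313]
0.09 405 [0.1266 0.1305 0.1334] loaf [0.1095 0.1107]
```

```bash
python3 -m handwheel '[[0,0,0.0015,-0.0001,0,0,0],[0,0,0,0,0,0,0]]'; python3 arc.py .01 1; python3 -m handwheel '[[0,0,0.0012,-0.0003,0,0,0],[0,0,0,0,0,0,0]]'; python3 arc.py .01 1
```

```text
time: 15.7
position: [0.4528, -0.1236, 0.1941]
eef_rot: [-0.506, 0.485, -0.492, 0.516]
contact_force: [4.9, -1.8, -2.2]
opening: 0.122
t15.70 pos [ 0.4528 -0.1236  0.1941] slicer [-81.2   1.  194.1] open 0.12 F [ 4.9 -1.8 -2.2]
 axes x [ 0.04 -1.   -0.  ] y [ 0.02  0.   -1.  ] z [1.   0.04 0.02]  q [-0.35 -0.02  0.52  2.    0.01  1.14  0.22]
grip pt [-81.1   1.  188.1] q 0.335 r 0.1918 lean 1.0 open 10.5mm moment [-0.4 -1.1  0. ]
err from path [array([ 0.    , -0.0008, -0.002 ]), array([-0.9597,  0.0448, -0.0689])]
0.33 [-0.      0.0018 -0.0006] [0. 0. 0.]
time: 15.9
position: [0.4524, -0.1236, 0.1928]
eef_rot: [-0.507, 0.485, -0.492, 0.516]
contact_force: [5.9, -2.3, -3.2]
opening: 0.119
t15.90 pos [ 0.4524 -0.1236  0.1928] slicer [-81.6   1.  192.8] open 0.12 F [ 5.9 -2.3 -3.2]
 axes x [ 0.04 -1.   -0.  ] y [ 0.02  0.   -1.  ] z [1.   0.04 0.02]  q [-0.35 -0.02  0.52  2.01  0.01  1.14  0.22]
grip pt [-81.5   1.  186.8] q 0.328 r 0.1918 lean 0.9 open 10.2mm moment [-0.4 -1.3  0. ]
err from path [array([-0.    , -0.0008, -0.002 ]), array([-0.9449,  0.0418, -0.0697])]
0.32 [ 0.      0.0018 -0.0006] [0. 0. 0.]
```

```bash
for i in 1; do python3 -m handwheel '[[0,0,0.0012,0.0002,0,0,0],[0,0,0,0,0,0,0]]';  python3 -m handwheel '[[0,0,0.0012,0,0,0,0],[0,0,0,0,0,0,0]]';python3 -m handwheel '[[0,0,0.0012,0,0,0,0],[0,0,0,0,0,0,0]]'; done| grep -E "time|force|position|opening";  python3 arc.py .01 1
```

```text
time: 16.1
position: [0.452, -0.1236, 0.1914]
contact_force: [2.3, -1.8, -2.5]
opening: 0.127
time: 16.3
position: [0.4517, -0.1236, 0.1901]
contact_force: [-1.4, -1.8, -0.8]
opening: 0.123
time: 16.5
position: [0.4515, -0.1236, 0.1894]
contact_force: [-6.8, -1.7, 7.1]
opening: 0.126
t16.50 pos [ 0.4515 -0.1236  0.1894] slicer [-82.5   1.  189.4] open 0.13 F [-6.8 -1.7  7.1]
 axes x [ 0.04 -1.   -0.  ] y [ 0.01  0.   -1.  ] z [1.   0.04 0.01]  q [-0.35 -0.02  0.53  2.01  0.01  1.13  0.22]
grip pt [-82.4   1.  183.4] q 0.310 r 0.1915 lean 0.8 open 10.7mm moment [-0.3  1.2 -0.1]
err from path [array([ 0.    , -0.0008, -0.0022]), array([-0.7965,  0.0292, -0.1121])]
0.30 [-0.      0.0019 -0.0006] [0. 0. 0.]
```

Fz jumped to +7 N, so the cover is on the crust. I'll ease off slightly and take a look.

```bash
python3 -m handwheel '[[0,0,-0.0006,-0.0004,0,0,0],[0,0,0,0,0,0,0]]';  python3 arc.py .01 1; python3 - <<'E'
from h import *
from plant import manip
c=manip.camera("side");np.savez("side16.npz",**c);cv2.imwrite("pics/side16.png",cv2.resize(c["img"][240:440,270:490],None,fx=3,fy=3))
W=world(c)-ORG; S=np.stack([W@SX,W@SY,W[...,2]],-1); hsv=cv2.cvtColor(c["img"],cv2.COLOR_BGR2HSV)
m=(hsv[...,1]<60)&(S[...,0]>-.03)&(S[...,0]<.09)&(S[...,2]>.12)&(S[...,2]<.19)&(S[...,1]<.06)&(S[...,1]>-.08)
f=np.polyfit(S[m][:,0],S[m][:,2],1); print("cover q",-np.arctan(f[0]),"top z at x=.04",np.polyval(f,.04))
c=manip.camera("wrist");cv2.imwrite("pics/w16.png",c["img"])
E
```

```text
time: 16.7
position: [0.4516, -0.1236, 0.1898]
eef_rot: [-0.507, 0.485, -0.492, 0.515]
contact_force: [-3.0, -1.8, 2.0]
opening: 0.121
t16.70 pos [ 0.4516 -0.1236  0.1898] slicer [-82.4   1.  189.8] open 0.12 F [-3.  -1.8  2. ]
 axes x [ 0.04 -1.   -0.  ] y [ 0.02  0.   -1.  ] z [1.   0.04 0.02]  q [-0.35 -0.02  0.52  2.01  0.01  1.13  0.22]
grip pt [-82.4   1.  183.8] q 0.312 r 0.1916 lean 0.9 open 10.3mm moment [-0.4  0.5 -0. ]
err from path [array([ 0.    , -0.0008, -0.0022]), array([-0.8648,  0.036 , -0.0887])]
0.30 [-0.      0.0018 -0.0006] [0. 0. 0.]
cover q 0.3053748322465285 top z at x=.04 0.14619336231040964
```

View pics/side16.png

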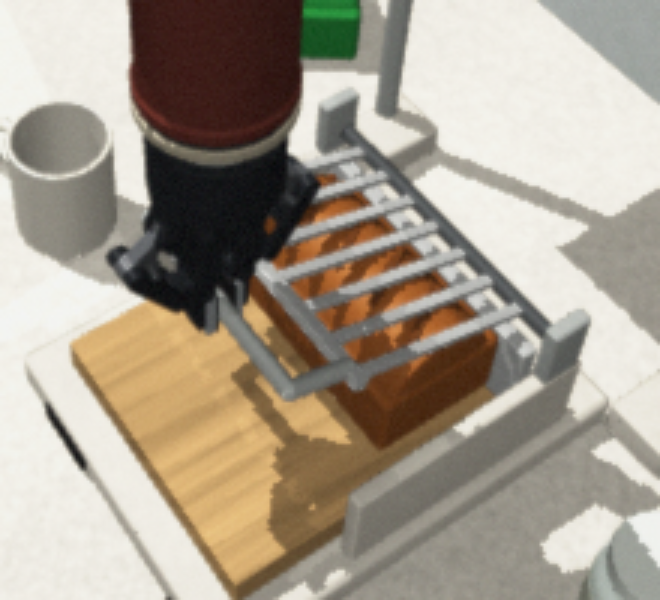

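View pics/w16.png

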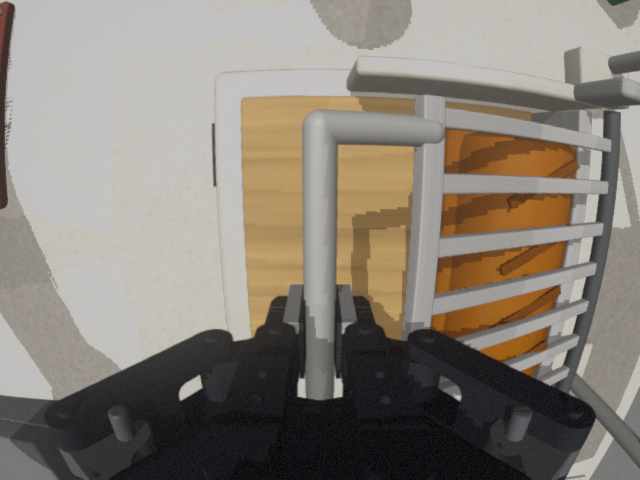

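The cover rests on the crust at q about 0.31. In the wrist view the right finger sits well within the gap between bar and cross-strip. I'll let go and withdraw upward.

```bash
python3 -m handwheel '[[0.016,0,0,0,0,0,0],[0.026,0,0,0,0,0,0],[0.026,0,0,0,0,0,0],[0.026,0,0,0,0,0,0]]' 20; python3 arc.py .01 1; python3 - <<'E'
from plant import manip
import cv2
c=manip.camera("wrist");cv2.imwrite("pics/w17.png",c["img"])
E
```

```text
time: 17.2
position: [0.4521, -0.1234, 0.1899]
eef_rot: [-0.507, 0.485, -0.492, 0.516]
contact_force: [-0.1, 0.9, -0.3]
opening: 0.302
t17.20 pos [ 0.4521 -0.1234  0.1899] slicer [-81.9   1.2 189.9] open 0.30 F [-0.1  0.9 -0.3]
 axes x [ 0.05 -1.   -0.  ] y [ 0.02  0.   -1.  ] z [1.   0.05 0.02]  q [-0.35 -0.02  0.52  2.01  0.01  1.13  0.22]
grip pt [-81.8   1.2 183.9] q 0.313 r 0.1911 lean 0.9 open 25.8mm moment [-0.  0.  0.]
err from path [array([ 0.0002, -0.0009, -0.0026]), array([-0.9166,  0.0605, -0.0837])]
0.30 [-0.      0.0018 -0.0006] [0. 0. 0.]
```

View pics/w17.png

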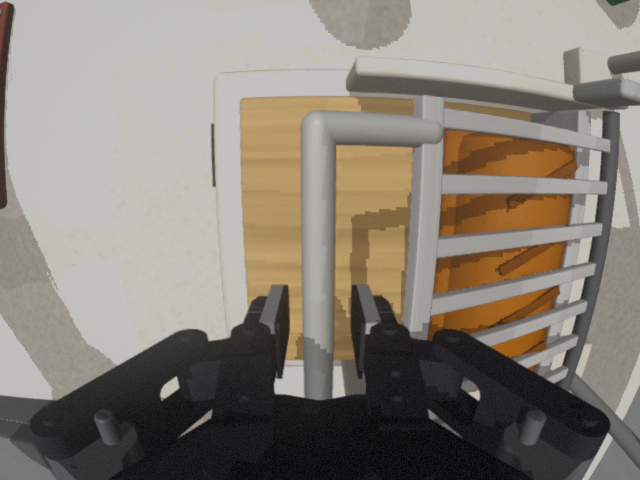

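Both pads are clear of the bar (columns 285 and 357, bar at 318) and the force is zero. I'll withdraw straight up.

```bash
python3 -m handwheel '[[0.026,0,-0.008,0,0,0,0],[0.026,0,-0.01,0,0,0,0],[0.026,0,-0.015,0,0,0,0],[0.026,0,-0.02,0,0,0,0],[0.026,0,-0.03,0,0,0,0],[0.026,0,-0.03,0,0,0,0],[0.026,0,0,0,0,0,0]]'; python3 - <<'E'
from h import *
from plant import manip
s=manip.sense(); show(s)
for n in("side","top"):
    c=manip.camera(n);np.savez(n+"18.npz",**c)
    b=(200,470,240,520) if n=="side" else (140,300,250,480)
    cv2.imwrite("pics/%s18.png"%n,cv2.resize(c["img"][b[0]:b[1],b[2]:b[3]],None,fx=2.2 if n=="side" else 3,fy=2.2 if n=="side" else 3))
c=load("side18.npz")
W=world(c)-ORG; S=np.stack([W@SX,W@SY,W[...,2]],-1); hsv=cv2.cvtColor(c["img"],cv2.COLOR_BGR2HSV)
m=(hsv[...,1]<60)&(S[...,0]>-.03)&(S[...,0]<.09)&(S[...,2]>.12)&(S[...,2]<.19)&(S[...,1]<.06)&(S[...,1]>-.08)
f=np.polyfit(S[m][:,0],S[m][:,2],1); print("cover q",-np.arctan(f[0]),"top z at x=.04",np.polyval(f,.04))
m=(hsv[...,1]>150)&(hsv[...,0]<14)&(S[...,0]>-.06)&(S[...,0]<.1)&(abs(S[...,1])<.1)&(S[...,2]>.085)&(S[...,2]<.16)
for yy in np.arange(-.07,.08,.02):
    q=m&(abs(S[...,1]-yy)<.01); print(round(yy,2),q.sum(),np.percentile(S[q][:,0],[1,99]).round(4))
c0=load("side0.npz")
E
```

```text
time: 17.95
position: [0.4518, -0.1243, 0.3076]
eef_rot: [-0.505, 0.483, -0.494, 0.517]
contact_force: [1.1, -0.7, -0.5]
opening: 0.304
t17.95 pos [ 0.4518 -0.1243  0.3076] slicer [-8.220e+01  3.000e-01  3.076e+02] open 0.30 F [ 1.1 -0.7 -0.5]
 axes x [ 0.04 -1.   -0.  ] y [ 0.02  0.   -1.  ] z [1.   0.04 0.02]  q [-0.36 -0.12  0.5   1.84  0.05  1.38  0.17]
cover q 0.30399628643831766 top z at x=.04 0.14621261549609332
-0.07 663 [-0.0114  0.0773]
-0.05 222 [-0.0115  0.0789]
-0.03 206 [-0.0043  0.0791]
-0.01 196 [-0.0122  0.0794]
0.01 153 [-0.0119  0.0796]
0.03 148 [-0.0115  0.0789]
0.05 164 [-0.0116  0.0792]
0.07 93 [-0.0114  0.0774]
```

View pics/side18.png

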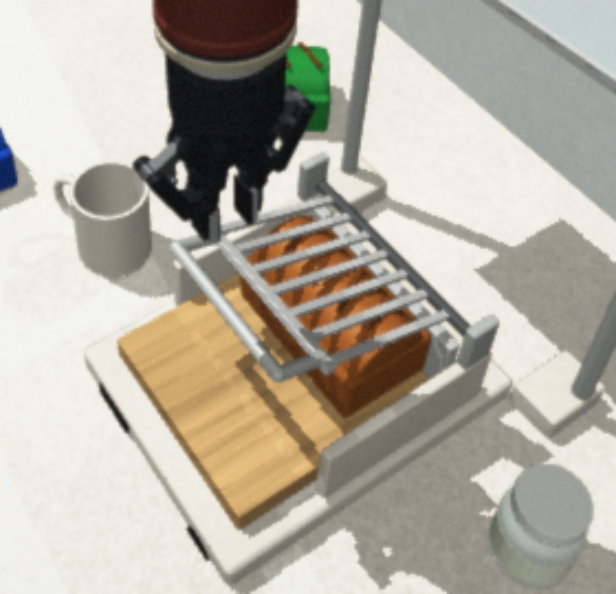

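View pics/top18.png

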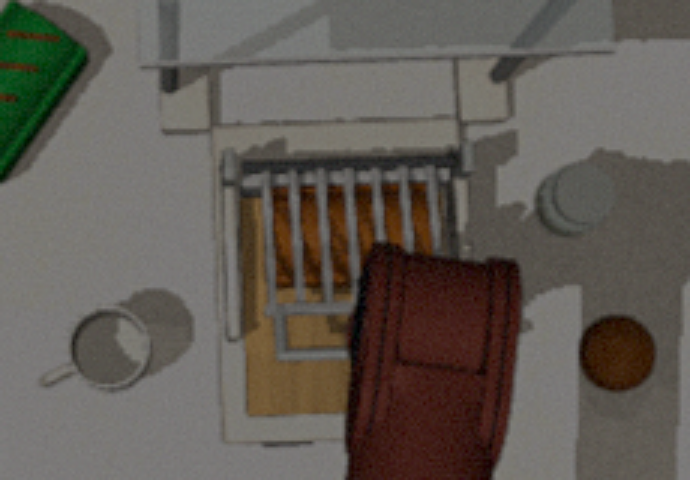

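```bash
python3 -c "
from plant import manip
print(manip.job_done()); s=manip.sense(); print(s['time'])"
```

```text
the job is handed in; nothing more can be done
None
the job is handed in; nothing more can be done
```

The job is done and handed in after about 18 s of the 54 s allowed. The loaf lies square against the fence and the cover rests on its crust.

- **Loaf:** I pushed it back with both open fingers until it stopped at the fence, at about 24 N. After the push its front face read -12 mm right across the bed, with a yaw of about -0.1°. In the last picture it read -11.5 mm, where -11.5 mm is expected. One of the eight strips gave -4 mm there, probably because a slat hides that spot.
- **Cover:** I gripped the bar at 30 N and led it down along its arc until it touched the crust. Contact showed as about 7 N at the wrist, which I eased to 2 N before opening the fingers. After letting go and withdrawing upward, the cover stayed at an angle of about 0.30 rad, and the tool was touching nothing.
- **Other things:** The mug, jar and roll look unmoved in the last pictures. I did not measure their positions again.

**Checks that disagreed:**
- **Loaf's back edge:** by depth it read about 79 mm, where 84 mm is the fence. I trusted the front face and the force at the fence instead.
- **Bar before gripping:** a hand-picked ray in the wrist picture put it about 10 mm off the depth readings. I used the depth readings, and the grasp confirmed them.
- **Wrist force:** one reading of about 80 N came while the arm was pulling back near a joint limit. It was gone at the next reading, but I did not find its cause.

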